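# Bench-test a lopsided door magnet

## Robot

A 6-joint arm with a two-finger parallel gripper is mounted at the origin on the work surface. World frame = base frame: x ahead of the robot, y to its left, z up, the work surface at z = 0. Lengths are in m, angles in rad, forces in N, time in s.
With the tool pointing down it reaches from about 0.425 to 0.95 m from the base axis. Payload 3.5 kg.
Tool frame: the origin (TCP) lies on the centre line of the jaws, within the pads' length; the fingertips stand 11 mm ahead of it and the grasp point (between the pads) lies 8 mm behind it; y points along the fingers, x is the direction in which the jaws open and shut, and the axes are right-handed (so a half turn about y gives the same grasp; the last joint's range is limited). The gripper opens to 85 mm and grips with 20 to 120 N. Pads are 22 mm wide; open, the fingers measure 114 mm over their backs; the gripper's body (76 mm by 85 mm) begins 54 mm behind the grasp point. The pads swing forward as they close: fully open they stand 13 mm farther back than shut.
Start: joints at [0.969, 0.286, 1.577, -0, 1.279, -0.15], TCP at [0.295, 0.607, 0.242] pointing down, gripper open.
Joint ranges: [-2.77, 2.77], [-0.9, 2.22], [0.21, 2.48], [-1.53, 4.67], [0.24, 2.81], [-2.84, 2.84]. Speed limits (rad/s): [2.79, 2.79, 3.14, 3.14, 3.14, 3.14].

## Interface

Orientations are given as a unit quaternion [x, y, z, w].
In Python, from plant import get_state, read_camera, sign_off gives the robot as it stands.
- The arm moves only by the shell command python3 -m inch 'ROWS' [FORCE]. ROWS is JSON, a list of rows, each an object of numbers: "ax", "ay", "az": the turn, a rotation vector about the tool's x, y, z in rad; "x", "y", "z": the shift along the tool's x, y, z in mm; "hand": the closure, from -1 (fully open) to 1 (shut). In form: [{"ax": .., "ay": .., "az": .., "x": .., "y": .., "z": .., "hand": ..}, ...]. A call has 1 to 5 rows; each row shifts and turns the commanded pose from where the row before left it, along the tool's axes as they then stand; what a row does not reach is not made up. A row lasts 1/12 s, in which the tool goes at most 41.7 mm and 7.16 degrees, less where a joint would pass 70% of its speed; a pose out of reach is approached as far as the arm can. A call with a gripper value outside its range is refused whole. The fingers move at their own pace and stop on an object; FORCE is the grip in N (left out, the last holds). Time passes only in rows, so rows that do not move let the fingers close. It gives the time, the measured TCP pose, the force and the opening at its end, in the units of the state.
- get_state(): the state, without advancing time (a new reading comes with each control period).
- read_camera(name): name is "scene" or "top" or "wrist"; returns a dict with "img" (384x512x3 uint8, red, green, blue), "fov_y" (degrees; the focal length in pixels is half the picture's height over the tangent of half this angle, whatever the lens; pixels are square), "cx", "cy" (the principal point, pixels), "distortion" ([k1, k2, p1, p2, k3] as OpenCV has them; the pictures are not rectified), "T" (4x4, takes a point from camera to world coordinates); the wrist camera has in their place "T_tool_cam" (4x4, takes a point from camera to tool coordinates, whose origin is the TCP and whose axes are the tool frame's). Camera axes: x right, y down, z forward; pixel columns grow to the right and rows downward; lengths in m; the calibration is good to about 2 mm. A picture is of the moment at which its call begins: read the wrist's pose just before it. There is no depth.
- sign_off(): hands the job in, once; it reports no verdict.
The state is a dict: "time": time; "qpos": joint angles; "dq": joint speeds; "joint_efforts": joint torques, N m; "eef_pos": TCP position; "tcp_rot": TCP orientation; "contact_force": force on the tool from outside, world axes, zero at the start; "wrist_torque": the same for the moment, N m; "opening": opening from 0.0 (shut) to 1.0 (fully open).
Only numpy, scipy, OpenCV 4.12 (cv2) and the standard library are available. Lean on these libraries where they do the work, as an engineer would, in place of code of your own. Each camera call takes 0.05 s, during which the arm holds its last target. There are 200 camera calls.

## Task

Put the long aluminium door magnet from the table onto the test stand for a check: its weight sits off-centre inside, so try a small lift just off the table first and shift your grip along it until it hangs level, and only then raise it and carry it level. Set it down flat on the stand's two rests, between the cheeks and end stops, with its black hood at the end away from the swing clamp, and let go. Then swing the clamp arm across the plain end of the magnet, and last push the switch lever fully over to the far side; leave the other things on the table where they are.

Things in the scene. Friction and masses are not known exactly. Their poses are not given: they have to be found in the camera images.
- lock: Door magnet: aluminium bar 200 (its x) x 30 (y) x 40 (z) mm; along both sides a rounded rib, full length, crest 26 mm above the underside, 36 mm over the ribs: grip it there. On top a black hood 36 x 28 x 12 mm, 78 mm from the middle towards +x. Origin: centre of the underside; x to the hood end, z up. Slippery (friction 0.22): grip with 30 N or more; 60 N does no harm. Mass 0.65 to 0.85 kg.
- lock_hood (a point): Centre of the magnet's hood-end face (lock frame 100, 0, 20 mm). Nearly all the mass is in a hidden core: the balance point lies on the long axis at mid height, 25 to 70 mm from the bar's middle towards this end; it differs from unit to unit and cannot be seen. Gripped far from it the bar swivels in the jaws, its heavy end sagging.
- stand: Fixed test stand: grey base plate 260 (its x) x 150 (y) x 12 mm; origin: centre of its underside. Two dark rests, 14 mm long, at x = +-92 mm. On each, cheeks at either side: inner faces y = +-23 mm, 8 mm thick, tops 60 mm above the table. End stops: inner faces x = +-110 mm, tops at 57 mm. Clamp post: 26 mm across, at x = -92, y = +62 mm. Nothing else stands on the plate.
- stand_seat (a point): Centre of the seat: midway between the rests, at the height of their tops (45 mm above the table). The magnet's origin belongs here, its x along the stand's x, hood towards the stand's +x.
- clamp (a joint): Swing clamp arm about its vertical post, rad. 0: points along the stand's -x (open). Grows counter-clockwise seen from above; 1.57: points along the stand's -y, knob over the seat's long axis (closed). Stop at 1.65. Starts 0 to 0.4; stays where left; about 1 N at the knob moves it. Arm 22 mm wide, underside 88, top 98 mm above the table, 3 mm above a seated magnet's plain top.
- clamp_knob (a point): On the clamp arm's upright round black knob, 18 mm across and 42 mm high (98 to 140 mm above the table), 62 mm from the pivot; this point is on its axis at half height (119 mm).
- clamp_pivot (a point): On the clamp's pivot axis, at the height of the knob's middle (119 mm).
- switch (a joint): Switch lever, rad. 0: leaning to its box's -x (off, near the robot); 1.0: leaning as far to +x (on, end stop). Starts 0 to 0.2; stays where left; about 1 N at its ball moves it.
- switch_tip (a point): Centre of the lever's black ball, 26 mm across, 80 mm from the lever's pivot.
- switch_base: Fixed grey switch box 70 (x) x 50 (y) x 25 mm; origin: centre of its underside; the lever's pivot is 22 mm above it, along its y; +x is the far, on side.
- armature: Bystander: loose flat steel plate 180 x 40 x 12 mm; origin: centre of the underside.
- short_box: Bystander: loose short aluminium box 110 x 34 x 30 mm with a small black cap; origin: centre of the underside. Not the magnet to be tested.
- screwdriver: Bystander: screwdriver with black handle, 200 mm long, 26 mm thick.
- calculator: Bystander: calculator 140 x 75 x 14 mm.
- spray_bottle: Bystander: green bottle, 44 mm across, 150 mm high, standing.
- mug: Bystander: white mug, 80 mm across, 90 mm high.

How it is judged:
By the outcome, as a careful person would: the job done as asked, in the order asked, and still so for the second after the job is handed in, with the robot touching nothing.
It also fails if it takes over 72 s, if anything falls off the work surface, if the arm or the gripper's body presses on something with over 40 N, if the wrist force passes 120 N, or if a joint passes its speed limit or range.

## Working session

There is one attempt and no reset: what is moved stays moved. The work goes in short steps, Python scripts to look and compute and a shell command to move; the robot and the scene stay as the last step left them, time stands still between calls to the robot, and variables do not carry over. Pictures are saved under pics/ and viewed, about 8 in all and at most 12, crops included, and the job is handed in when it is done.

```bash
mkdir -p pics; ls
python3 - <<'E'
from plant import *
import cv2,numpy as np
s=get_state();print({k:np.round(v,3) for k,v in s.items()})
for n in("scene","top"):
    c=read_camera(n);cv2.imwrite(f"pics/{n}0.png",c["img"][:,:,::-1]);print(n,c["fov_y"],c["cx"],c["cy"],c["distortion"],np.round(c["T"],4).tolist())
c=read_camera("wrist");print(c["fov_y"],c["distortion"],np.round(c["T_tool_cam"],4).tolist())
a=cv2.imread("pics/top0.png");cv2.imwrite("pics/top0b.png",cv2.resize(a,(800,600),interpolation=cv2.INTER_CUBIC))
E
```

```text
pics
{'time': np.float64(0.0), 'qpos': array([ 0.969,  0.287,  1.578, -0.   ,  1.279, -0.15 ]), 'dq': array([ 0.001, -0.   , -0.002,  0.001, -0.   ,  0.001]), 'joint_efforts': array([-0.0000e+00, -4.0598e+01, -2.9263e+01, -0.0000e+00,  6.0000e-03,
        0.0000e+00]), 'eef_pos': array([0.294, 0.607, 0.241]), 'tcp_rot': array([ 0.6  ,  0.375, -0.376, -0.599]), 'contact_force': array([0.385, 0.333, 0.181]), 'wrist_torque': array([0.011, 0.027, 0.047]), 'opening': np.float64(0.996)}
scene 52.4983233616519 250.9715495642061 188.1665767509471 [-0.07258737  0.          0.          0.          0.        ] [[0.6876, 0.5787, -0.4386, 1.0836], [0.7261, -0.5446, 0.4197, -0.6769], [0.004, -0.6071, -0.7946, 1.0612], [0.0, 0.0, 0.0, 1.0]]
top 55.03983314225583 254.31485755569778 190.70182025082215 [-0.01041299  0.          0.          0.          0.        ] [[-0.003, -0.9957, 0.0922, 0.4372], [-1.0, 0.0031, 0.0013, -0.1725], [-0.0015, -0.0922, -0.9957, 1.2772], [0.0, 0.0, 0.0, 1.0]]
65.08654788135816 [-0.06451319  0.          0.          0.          0.        ] [[1.0, -0.0001, -0.001, -0.0006], [0.0009, -0.3166, 0.9486, -0.1315], [-0.0004, -0.9486, -0.3166, 0.0826], [0.0, 0.0, 0.0, 1.0]]
```

View pics/top0b.png

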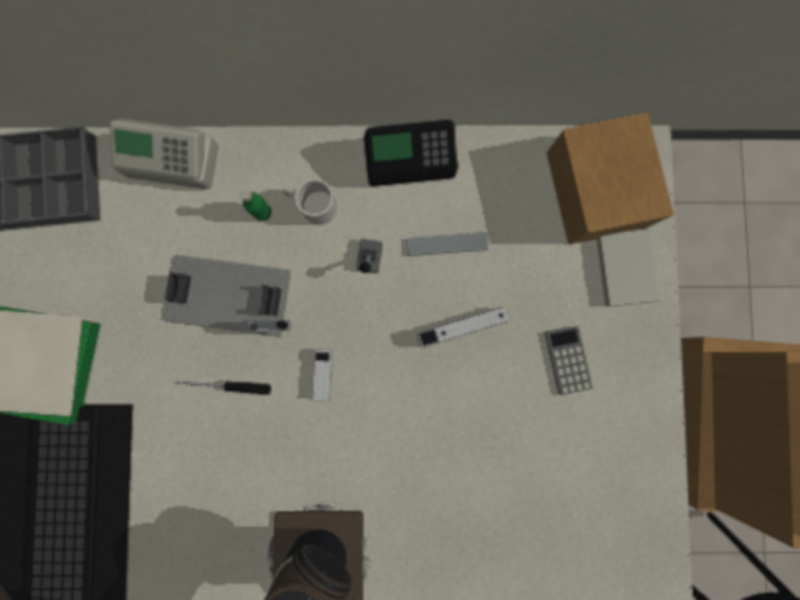

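View pics/scene0.png

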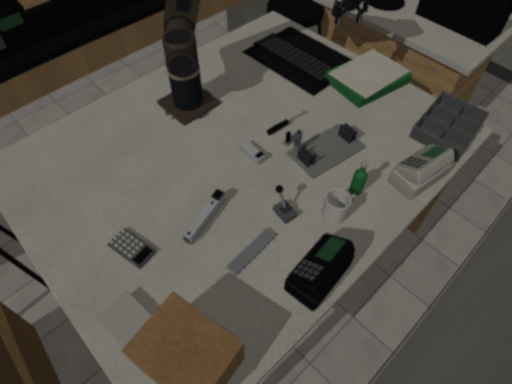

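The top view shows the magnet at about (464,328), with its hood on the left. The stand is at (226,295), with its clamp lower right (knob about (282,325)). The switch is at (369,257), its ball about (365,267). In the scene view the magnet is at (204,216) and the stand at (327,150). The bystanders stand clear of both.

```bash
cat > h.py <<'E'
import numpy as np,cv2
from plant import *
from scipy.spatial.transform import Rotation as R
def cam(n):
    s=get_state();c=read_camera(n)
    if n=="wrist":
        T=np.eye(4);T[:3,:3]=R.from_quat(s["tcp_rot"]).as_matrix();T[:3,3]=s["eef_pos"];c["T"]=T@c["T_tool_cam"]
    f=192/np.tan(np.radians(c["fov_y"])/2);c["K"]=np.array([[f,0,c["cx"]],[0,f,c["cy"]],[0,0,1]]);c["d"]=np.array(c["distortion"]);c["s"]=s
    return c
def ray(c,uv,z):
    p=cv2.undistortPoints(np.array(uv,float).reshape(-1,1,2),c["K"],c["d"])[:,0]
    d=np.c_[p,np.ones(len(p))]@c["T"][:3,:3].T;o=c["T"][:3,3]
    return o+d*((np.array(z)-o[2])/d[:,2])[:,None]
def proj(c,P):
    Ti=np.linalg.inv(c["T"]);return cv2.projectPoints(np.array(P,float).reshape(-1,1,3),cv2.Rodrigues(Ti[:3,:3])[0],Ti[:3,3],c["K"],c["d"])[0][:,0]
def tool():
    s=get_state();r=R.from_quat(s["tcp_rot"]).as_matrix();return s,r
def move(target,yaw=None):
    """print shift in tool axes (mm) to world target; tool tilt/turn for pointing down with tool x at world yaw"""
    s,r=tool();d=r.T@(np.array(target)-s["eef_pos"])*1000;print("shift tool mm",d.round(1))
    if yaw is not None:
        x=np.array([np.cos(yaw),np.sin(yaw),0]);x=x*np.sign(x@r[:,0]);
        if np.array([r[2,1]])[0]<2: 
            # fingers axis is whichever tool axis points down
            z=[0,0,-1]
        Y=np.array(z,float);M=np.c_[x,Y,np.cross(x,Y)];print("turn rotvec(tool)",R.from_matrix(r.T@M).as_rotvec().round(4))
def W(xy,yaw,P):
    P=np.array(P,float);c,s=np.cos(yaw),np.sin(yaw);return np.c_[xy[0]+c*P[:,0]-s*P[:,1],xy[1]+s*P[:,0]+c*P[:,1],P[:,2]]
E
python3 - <<'E'
from h import *
s,r=tool();print(r.round(3))
c=cam("top")
S=1.5625
for n,p,z in [("magnet ends",[(424,340),(507,315)],.04),("stand corners",[(178,257),(290,270),(163,320),(280,333)],.012),("knob",[(284,324)],.12),("swball",[(365,267)],.09),("swbox",[(370,253)],.025),("bottle",[(257,205)],.14),("mug",[(315,200)],.09),("short",[(322,375)],.03)]:
    print(n,ray(c,np.array(p)/S,[z]*len(p)).round(3).tolist())
E
```

```text
[[ 0.437 -0.001 -0.9  ]
 [ 0.9   -0.002  0.437]
 [-0.002 -1.     0.   ]]
magnet ends [[0.461, -0.228, 0.04], [0.514, -0.407, 0.04]]
stand corners [[0.647, 0.317, 0.012], [0.617, 0.067, 0.012], [0.507, 0.346, 0.012], [0.478, 0.087, 0.012]]
knob [[0.492, 0.057, 0.12]]
swball [[0.612, -0.104, 0.09]]
swbox [[0.653, -0.111, 0.025]]
bottle [[0.732, 0.111, 0.14]]
mug [[0.755, 0.002, 0.09]]
short [[0.387, -0.008, 0.03]]
```

```bash
python3 -m inch '[{"x":-18,"y":-4,"z":-33,"hand":-1},{"x":-18,"y":-4,"z":-33,"hand":-1},{"x":-18,"y":-4,"z":-33,"hand":-1},{"x":-18,"y":-4,"z":-33,"hand":-1},{"x":-18,"y":-4,"z":-33,"hand":-1}]' 60
python3 -m inch '[{"x":-18,"y":-4,"z":-33,"hand":-1},{"x":-18,"y":-4,"z":-33,"hand":-1},{"x":-18,"y":-4,"z":-33,"hand":-1},{"x":-18,"y":-4,"z":-33,"hand":-1},{"x":-18,"y":-4,"z":-33,"hand":-1}]'
python3 -m inch '[{"x":-18,"y":-4,"z":-33,"ay":0.124,"hand":-1},{"x":-18,"y":-4,"z":-33,"ay":0.124,"hand":-1},{"ay":0.124,"hand":-1},{"ay":0.124,"hand":-1},{"ay":0.124,"hand":-1}]'
python3 -m inch '[{"ay":0.124,"hand":-1},{"ay":0.124,"hand":-1},{"ay":0.124,"hand":-1},{"ay":0.124,"hand":-1},{"ay":0.124,"hand":-1}]'
python3 -m inch '[{"hand":-1}]'
python3 - <<'E'
from h import *
c=cam("wrist");print(c["s"]["eef_pos"].round(3),R.from_quat(c["s"]["tcp_rot"]).as_matrix()[:,0].round(3))
cv2.imwrite("pics/w1.png",cv2.resize(c["img"][:,:,::-1],(800,600),interpolation=cv2.INTER_CUBIC))
import pickle;pickle.dump(c,open("w1.pkl","wb"))
E
```

```text
[0.294 0.607 0.241] [ 0.437  0.9   -0.001]validation failed for argument at $[0]...
validation failed for argument at $[0]...
validation failed for argument at $[0]...
validation failed for argument at $[0]...
validation failed for argument at $[0]...
```

View pics/w1.png

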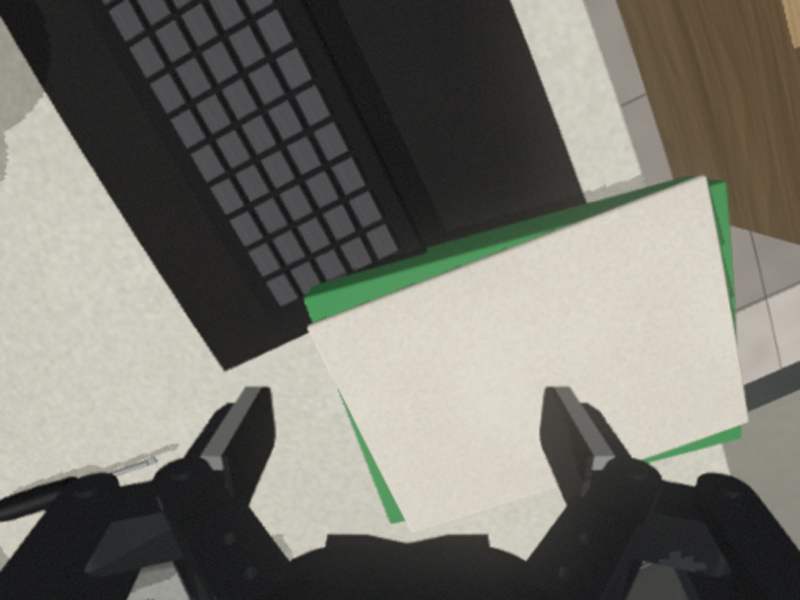

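The moves were refused because each row needs every key, so this picture only shows the laptop and folder by the start pose. I'll send full rows.

```bash
python3 -m inch '[{"ax":0,"ay":0,"az":0,"x":-18,"y":-4,"z":-33,"hand":-1},{"ax":0,"ay":0,"az":0,"x":-18,"y":-4,"z":-33,"hand":-1},{"ax":0,"ay":0,"az":0,"x":-18,"y":-4,"z":-33,"hand":-1},{"ax":0,"ay":0,"az":0,"x":-18,"y":-4,"z":-33,"hand":-1},{"ax":0,"ay":0,"az":0,"x":-18,"y":-4,"z":-33,"hand":-1}]' 60 &&
python3 -m inch '[{"ax":0,"ay":0,"az":0,"x":-18,"y":-4,"z":-33,"hand":-1},{"ax":0,"ay":0,"az":0,"x":-18,"y":-4,"z":-33,"hand":-1},{"ax":0,"ay":0,"az":0,"x":-18,"y":-4,"z":-33,"hand":-1},{"ax":0,"ay":0,"az":0,"x":-18,"y":-4,"z":-33,"hand":-1},{"ax":0,"ay":0,"az":0,"x":-18,"y":-4,"z":-33,"hand":-1}]' &&
python3 -m inch '[{"ax":0,"ay":0,"az":0,"x":-18,"y":-4,"z":-33,"hand":-1},{"ax":0,"ay":0,"az":0,"x":-18,"y":-4,"z":-33,"hand":-1},{"ax":0,"ay":0.124,"az":0,"x":0,"y":0,"z":0,"hand":-1},{"ax":0,"ay":0.124,"az":0,"x":0,"y":0,"z":0,"hand":-1},{"ax":0,"ay":0.124,"az":0,"x":0,"y":0,"z":0,"hand":-1}]' &&
python3 -m inch '[{"ax":0,"ay":0.124,"az":0,"x":0,"y":0,"z":0,"hand":-1},{"ax":0,"ay":0.124,"az":0,"x":0,"y":0,"z":0,"hand":-1},{"ax":0,"ay":0.124,"az":0,"x":0,"y":0,"z":0,"hand":-1},{"ax":0,"ay":0.124,"az":0,"x":0,"y":0,"z":0,"hand":-1},{"ax":0,"ay":0.124,"az":0,"x":0,"y":0,"z":0,"hand":-1}]' &&
python3 -m inch '[{"ax":0,"ay":0.124,"az":0,"x":0,"y":0,"z":0,"hand":-1},{"ax":0,"ay":0.124,"az":0,"x":0,"y":0,"z":0,"hand":-1},{"ax":0,"ay":0,"az":0,"x":0,"y":0,"z":0,"hand":-1}]'
python3 - <<'E'
from h import *
c=cam("wrist");print(c["s"]["eef_pos"].round(3),R.from_quat(c["s"]["tcp_rot"]).as_matrix()[:,0].round(3))
cv2.imwrite("pics/w2.png",cv2.resize(c["img"][:,:,::-1],(800,600),interpolation=cv2.INTER_CUBIC))
import pickle;pickle.dump(c,open("w2.pkl","wb"))
E
```

```text
time: 0.67
eef_pos: [0.4044, 0.4528, 0.2624]
tcp_rot: [0.599, 0.375, -0.376, -0.599]
contact_force: [1.5, 0.1, -0.2]
opening: 1.004
time: 1.08
eef_pos: [0.5136, 0.2996, 0.2826]
tcp_rot: [-0.599, -0.375, 0.375, 0.599]
contact_force: [0.5, 0.2, 0.1]
opening: 0.996
time: 1.5
eef_pos: [0.5572, 0.239, 0.2902]
tcp_rot: [-0.659, -0.255, 0.255, 0.659]
contact_force: [-0.3, -0.1, 0.1]
opening: 1.001
time: 1.92
eef_pos: [0.5565, 0.24, 0.2902]
tcp_rot: [0.706, 0.043, -0.043, -0.706]
contact_force: [-0.4, -0.1, 0.3]
opening: 1.001
time: 2.17
eef_pos: [0.5565, 0.24, 0.2902]
tcp_rot: [0.706, -0.044, 0.043, -0.706]
contact_force: [-0.0, 0.3, -0.1]
opening: 0.999
[0.557 0.24  0.29 ] [ 0.992 -0.123 -0.   ]
```

View pics/w2.png

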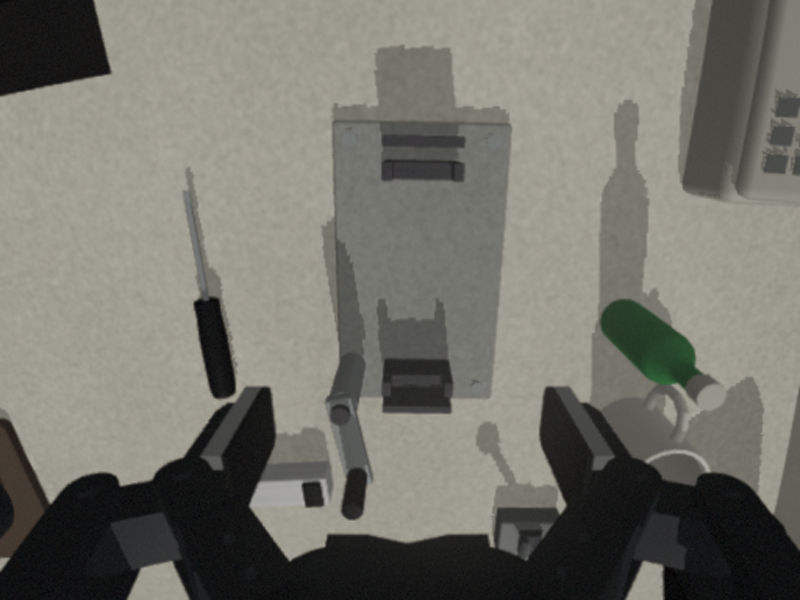

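The stand is clear: plate corners at TL (333,122), TR (511,125) and BR (490,397). The clamp pivot is at about (340,412) and the knob top at about (352,508), so the clamp is almost fully open. The switch is at (525,530).

Run:
```python
from h import *
import pickle
from scipy.optimize import least_squares
c=pickle.load(open("w2.pkl","rb"));S=800/512
uv=(np.array([(333,122),(511,125),(490,397)])+.5)/S-.5
M=[(.13,.075,.012),(.13,-.075,.012),(-.13,-.075,.012)]
f=lambda p:(proj(c,W(p[:2],p[2],M))-uv).ravel()
s=least_squares(f,[.56,.2,1.45]);print(s.x.round(4),s.fun.round(2))
print("pivot",ray(c,(np.array([(340,412)])+.5)/S-.5,[.098]).round(4),"model",W(s.x[:2],s.x[2],[(-.092,.062,.098)]).round(4))
print("knob top",ray(c,(np.array([(352,508)])+.5)/S-.5,[.14]).round(4))
# refine with edge/cheek overlay
a=cv2.resize(c["img"][:,:,::-1],(800,600),interpolation=cv2.INTER_CUBIC)
x=s.x
def L(P):
    q=(proj(c,W(x[:2],x[2],P))+.5)*S;cv2.polylines(a,[np.round(q*4).astype(int).reshape(-1,1,2)],True,(0,0,255),1,cv2.LINE_AA,2)
L([(.13,.075,.012),(.13,-.075,.012),(-.13,-.075,.012),(-.13,.075,.012)])
for e in(1,-1):
    for g in(1,-1): L([(e*.085,g*.023,.06),(e*.099,g*.023,.06),(e*.099,g*.031,.06),(e*.085,g*.031,.06)])
    L([(e*.11,.02,.057),(e*.11,-.02,.057)])
b=a[90:540,300:550];cv2.imwrite("pics/ov1.png",cv2.resize(b,None,fx=1.33,fy=1.33))
np.save("stand.npy",s.x)
```

```text
[0.561  0.2052 1.4333] [-1.35 -0.69  0.94 -0.73  0.52  2.26]
pivot [[0.4868 0.1239 0.098 ]] model [[0.4869 0.1225 0.098 ]]
knob top [[0.4913 0.0651 0.14  ]]
```

View pics/ov1.png

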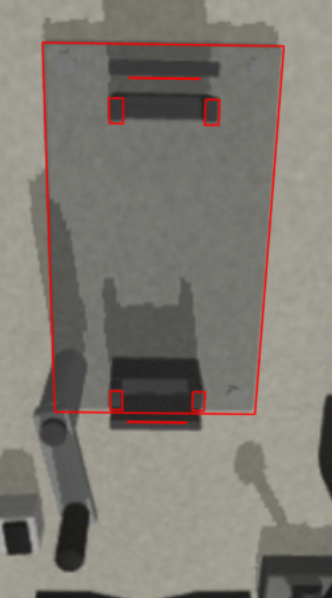

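The overlay fits within about 2 mm; the model sits about 1.5 mm too low in the picture (towards -y), so I'll use a stand centre of (0.561, 0.2067) and yaw 1.433. Next is the magnet.

```bash
python3 -m inch '[{"ax":0,"ay":-0.103,"az":0,"x":0,"y":0,"z":0,"hand":-1},{"ax":0,"ay":-0.103,"az":0,"x":0,"y":0,"z":0,"hand":-1},{"ax":0,"ay":-0.103,"az":0,"x":0,"y":0,"z":0,"hand":-1},{"ax":0,"ay":-0.103,"az":0,"x":0,"y":0,"z":0,"hand":-1},{"ax":0,"ay":0,"az":0,"x":-17,"y":5,"z":-36,"hand":-1}]' >/dev/null &&
python3 -m inch '[{"ax":0,"ay":0,"az":0,"x":-17,"y":5,"z":-36,"hand":-1},{"ax":0,"ay":0,"az":0,"x":-17,"y":5,"z":-36,"hand":-1},{"ax":0,"ay":0,"az":0,"x":-17,"y":5,"z":-36,"hand":-1},{"ax":0,"ay":0,"az":0,"x":-17,"y":5,"z":-36,"hand":-1},{"ax":0,"ay":0,"az":0,"x":-17,"y":5,"z":-36,"hand":-1}]' >/dev/null&&
python3 -m inch '[{"ax":0,"ay":0,"az":0,"x":-17,"y":5,"z":-36,"hand":-1},{"ax":0,"ay":0,"az":0,"x":-17,"y":5,"z":-36,"hand":-1},{"ax":0,"ay":0,"az":0,"x":-17,"y":5,"z":-36,"hand":-1},{"ax":0,"ay":0,"az":0,"x":-17,"y":5,"z":-36,"hand":-1},{"ax":0,"ay":0,"az":0,"x":-17,"y":5,"z":-36,"hand":-1}]' >/dev/null&&
python3 -m inch '[{"ax":0,"ay":0,"az":0,"x":-17,"y":5,"z":-36,"hand":-1},{"ax":0,"ay":0,"az":0,"x":-17,"y":5,"z":-36,"hand":-1},{"ax":0,"ay":0,"az":0,"x":0,"y":0,"z":0,"hand":-1},{"ax":0,"ay":0,"az":0,"x":0,"y":0,"z":0,"hand":-1}]'
python3 - <<'E'
from h import *
c=cam("wrist");print(c["s"]["eef_pos"].round(4),R.from_quat(c["s"]["tcp_rot"]).as_matrix()[:,0].round(3))
cv2.imwrite("pics/w3.png",cv2.resize(c["img"][:,:,::-1],(800,600),interpolation=cv2.INTER_CUBIC))
import pickle;pickle.dump(c,open("w3.pkl","wb"))
E
```

```text
time: 3.8
eef_pos: [0.4784, -0.2734, 0.2248]
tcp_rot: [-0.699, -0.102, 0.102, 0.7]
contact_force: [0.5, 1.1, 0.3]
opening: 1.003
[ 0.4784 -0.2734  0.2248] [ 0.958  0.286 -0.   ]
```

View pics/w3.png

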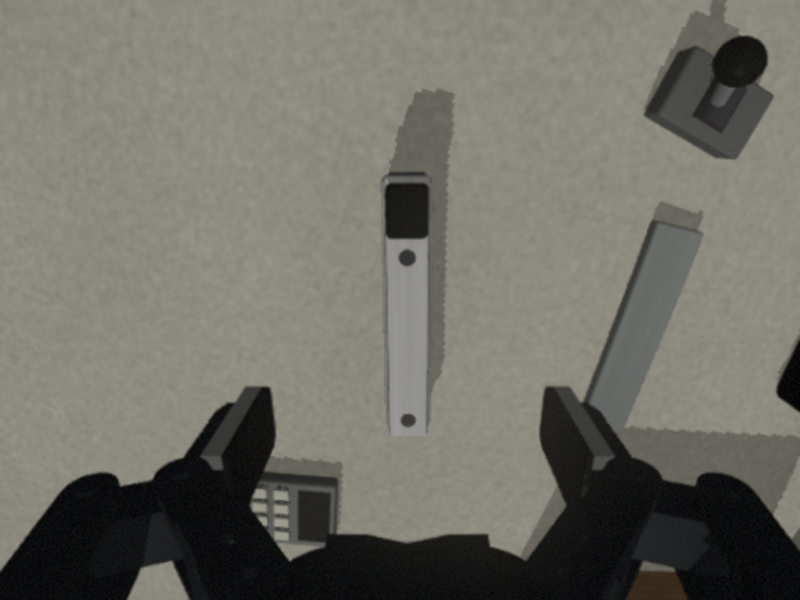

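The magnet lies nearly straight in the picture: plain end at (389..427,434), hood end at (386..430,175), hood at (407,211). The switch is upper right: ball at (740,61), box top corners about (695,47), (772,95), (735,150) and (650,110).

Run:
```python
from h import *
import pickle
from scipy.optimize import least_squares
c=pickle.load(open("w3.pkl","rb"));S=800/512
def fit(M,uv,x0):
    uv=(np.array(uv)+.5)/S-.5
    f=lambda p:(proj(c,W(p[:2],p[2],M))-uv).ravel()
    s=least_squares(f,x0);print(s.x.round(4),s.fun.round(2));return s.x
m=fit([(-.1,.015,.04),(-.1,-.015,.04),(.1,.015,.04),(.1,-.015,.04)],[(389,434),(427,434),(386,176),(430,175)],[.487,-.317,1.86])
np.save("mag.npy",m)
b=fit([(.035,.025,.025),(.035,-.025,.025),(-.035,-.025,.025),(-.035,.025,.025)],[(697,47),(772,97),(737,155),(650,112)],[.65,-.11,0])
b2=fit([(.035,.025,.025),(.035,-.025,.025),(-.035,-.025,.025),(-.035,.025,.025)],[(772,97),(737,155),(650,112),(697,47)],[.65,-.11,0])
print("ball", ray(c,[((740.5)/S-.5,61.5/S-.5)],[.09]))
for k in (.03,.047): print(k,W(m[:2],m[2],[(k,0,0)]).round(4)); move([*W(m[:2],m[2],[(k,0,0)])[0,:2],.034],m[2]-np.pi/2)
```

```text
[ 0.4887 -0.3115  1.8609] [ 0.06  0.84 -0.    0.84 -0.59 -0.88  0.54 -0.26]
[ 0.6453 -0.1099  1.3933] [ 11.32  -7.13  -0.51 -13.77 -15.37   8.34   4.28  13.33]
[ 0.6457 -0.1096 -0.1502] [ 1.52 -1.6  -1.77  3.86  2.49  0.94 -2.15 -2.85]
ball [[ 0.61199368 -0.10201455  0.09      ]]
0.03 [[ 0.4801 -0.2827  0.    ]]
shift tool mm [ -1.8 191.  -10.8]
turn rotvec(tool) [-0.001   0.0011 -0.0002]
0.047 [[ 0.4753 -0.2664  0.    ]]
shift tool mm [ -1.8 191.    6.2]
turn rotvec(tool) [-0.001   0.0011 -0.0002]
```

```bash
python3 -m inch '[{"ax":0,"ay":0,"az":0,"x":-2,"y":40,"z":6,"hand":-1},{"ax":0,"ay":0,"az":0,"x":0,"y":40,"z":0,"hand":-1},{"ax":0,"ay":0,"az":0,"x":0,"y":40,"z":0,"hand":-1},{"ax":0,"ay":0,"az":0,"x":0,"y":40,"z":0,"hand":-1},{"ax":0,"ay":0,"az":0,"x":0,"y":25,"z":0,"hand":-1}]' >/dev/null &&
python3 -m inch '[{"ax":0,"ay":0,"az":0,"x":0,"y":14,"z":0,"hand":-1},{"ax":0,"ay":0,"az":0,"x":0,"y":8,"z":0,"hand":-1},{"ax":0,"ay":0,"az":0,"x":0,"y":0,"z":0,"hand":-1},{"ax":0,"ay":0,"az":0,"x":0,"y":0,"z":0,"hand":-1}]' &&
python3 -m inch '[{"ax":0,"ay":0,"az":0,"x":0,"y":0,"z":0,"hand":1},{"ax":0,"ay":0,"az":0,"x":0,"y":0,"z":0,"hand":1},{"ax":0,"ay":0,"az":0,"x":0,"y":0,"z":0,"hand":1},{"ax":0,"ay":0,"az":0,"x":0,"y":0,"z":0,"hand":1},{"ax":0,"ay":0,"az":0,"x":0,"y":0,"z":0,"hand":1}]' 45 &&
python3 -m inch '[{"ax":0,"ay":0,"az":0,"x":0,"y":0,"z":0,"hand":1},{"ax":0,"ay":0,"az":0,"x":0,"y":0,"z":0,"hand":1},{"ax":0,"ay":0,"az":0,"x":0,"y":0,"z":0,"hand":1}]' && python3 -c "
from h import *
s=get_state();print(s['eef_pos'].round(4),s['contact_force'].round(2),s['wrist_torque'].round(3),s['opening'])"
```

```text
time: 4.6
eef_pos: [0.4764, -0.266, 0.0191]
tcp_rot: [0.7, 0.104, -0.103, -0.699]
contact_force: [0.5, -0.3, -0.3]
opening: 0.997
time: 5.02
eef_pos: [0.4762, -0.267, 0.0195]
tcp_rot: [0.7, 0.103, -0.102, -0.699]
contact_force: [0.0, 1.8, 3.2]
opening: 0.401
time: 5.27
eef_pos: [0.4762, -0.267, 0.0195]
tcp_rot: [0.7, 0.103, -0.102, -0.699]
contact_force: [-0.8, 1.2, 6.0]
opening: 0.402
[ 0.4762 -0.267   0.0195] [-0.77  1.25  6.02] [0.2   0.085 0.027] 0.40156230079557187
```

```bash
python3 -m inch '[{"ax":0,"ay":0,"az":0,"x":0,"y":-3,"z":0,"hand":1},{"ax":0,"ay":0,"az":0,"x":0,"y":-3,"z":0,"hand":1},{"ax":0,"ay":0,"az":0,"x":0,"y":-3,"z":0,"hand":1},{"ax":0,"ay":0,"az":0,"x":0,"y":0,"z":0,"hand":1},{"ax":0,"ay":0,"az":0,"x":0,"y":0,"z":0,"hand":1}]' &&
python3 -m inch '[{"ax":0,"ay":0,"az":0,"x":0,"y":0,"z":0,"hand":1},{"ax":0,"ay":0,"az":0,"x":0,"y":0,"z":0,"hand":1},{"ax":0,"ay":0,"az":0,"x":0,"y":0,"z":0,"hand":1},{"ax":0,"ay":0,"az":0,"x":0,"y":0,"z":0,"hand":1}]'
python3 - <<'E'
from h import *
c=cam("wrist");s=c["s"];r=R.from_quat(s["tcp_rot"]).as_matrix()
print(s['eef_pos'].round(4),s['contact_force'].round(2),"tool torque",(r.T@s['wrist_torque']).round(3),"tool force",(r.T@s['contact_force']).round(2))
cv2.imwrite("pics/w4.png",cv2.resize(c["img"][:,:,::-1],(800,600),interpolation=cv2.INTER_CUBIC))
import pickle;pickle.dump(c,open("w4.pkl","wb"))
E
```

```text
time: 5.68
eef_pos: [0.4749, -0.266, 0.0265]
tcp_rot: [-0.699, -0.102, 0.103, 0.7]
contact_force: [-0.3, 0.3, -6.6]
opening: 0.402
time: 6.02
eef_pos: [0.4754, -0.2664, 0.0272]
tcp_rot: [-0.7, -0.102, 0.103, 0.7]
contact_force: [0.1, 0.5, -7.8]
opening: 0.402
[ 0.4754 -0.2664  0.0272] [ 0.09  0.46 -7.82] tool torque [ 0.022 -0.022 -0.074] tool force [0.22 7.82 0.41]
```

View pics/w4.png

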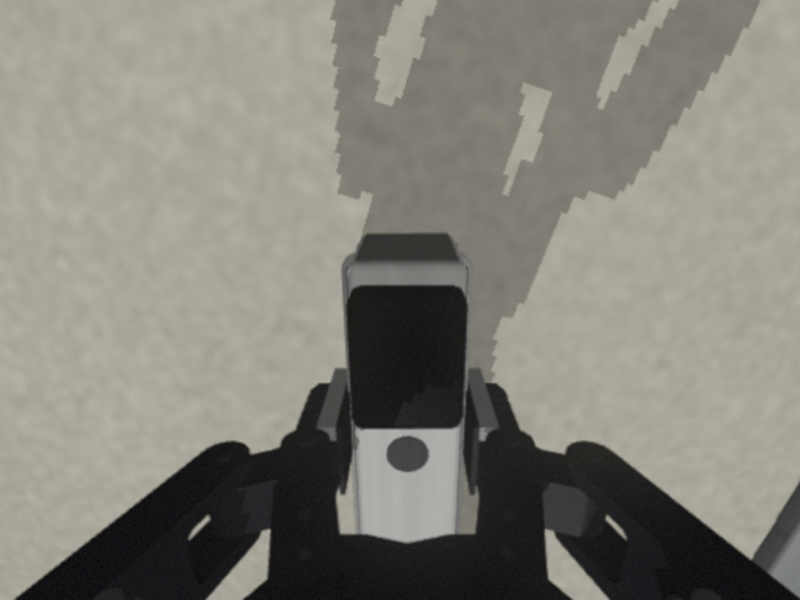

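The picture shows the bar held just behind the hood (hood top corners (352,288), (464,288), (462,427), (356,427)). The dark end block is visible at (407,247). The load is 7.8 N with almost no pitch torque. I'll compute the tilt from these points.

Run:
```python
from h import *
import pickle
from scipy.optimize import least_squares
c=pickle.load(open("w4.pkl","rb"));S=800/512;m=np.load("mag.npy")
M=np.array([(.096,.014,.052),(.096,-.014,.052),(.060,.014,.052),(.060,-.014,.052),(.1,.013,.04),(.1,-.013,.04)])
uv=(np.array([(350,287),(466,287),(354,428),(464,428),(354,262),(460,262)])+.5)/S-.5
# bar pose: position, yaw, pitch (about y)
def P(p): 
    r=R.from_euler("ZY",[p[3],p[4]]); return r.apply(M)+p[:3]
f=lambda p:np.r_[(proj(c,P(p))-uv).ravel(), (p[2]-.008)/.0005*.3]
s=least_squares(f,[m[0],m[1],.008,m[2],0]);print(s.x.round(4),"pitch deg(+ = hood down)",np.degrees(s.x[4]).round(2));print(s.fun.round(2))
for pit in(-.1,-.05,0,.05,.1):
    g=lambda q:(proj(c,P([*q[:3],q[3],pit]))-uv).ravel(); q=least_squares(g,[m[0],m[1],.008,m[2]]);print(pit,q.x.round(4),q.cost.round(2))
```

```text
[ 0.4894 -0.3149  0.0096  1.8685  0.0725] pitch deg(+ = hood down) 4.15
[-1.63  0.9   1.28  0.4  -0.5  -0.52  0.08 -0.91  1.69  0.18 -0.88 -0.25
  0.97]
-0.1 [ 4.8660e-01 -3.0580e-01 -1.5000e-03  1.8684e+00] 44.24
-0.05 [ 4.8750e-01 -3.0870e-01  1.6000e-03  1.8685e+00] 25.43
0 [ 0.4883 -0.3114  0.0049  1.8685] 13.17
0.05 [ 0.4891 -0.3138  0.0083  1.8685] 6.49
0.1 [ 0.4897 -0.3159  0.012   1.8684] 4.56
```

```bash
cat > snap.py <<'E'
import sys,pickle
from h import *
c=cam("wrist");pickle.dump(c,open(sys.argv[1],"wb"));s=c["s"];r=R.from_quat(s["tcp_rot"]).as_matrix()
print(s["time"].round(2),s['eef_pos'].round(4),"toolF",(r.T@s['contact_force']).round(2),"toolT",(r.T@s['wrist_torque']).round(3))
E
cat > cmp.py <<'E'
import sys,pickle
from h import *
from scipy.optimize import least_squares
a,b=[pickle.load(open(f,"rb")) for f in sys.argv[1:3]]
g=lambda c:cv2.GaussianBlur(cv2.cvtColor(c["img"],cv2.COLOR_RGB2GRAY),(3,3),0).astype(np.float32)
A,B=g(a),g(b)
# fit swivel: bar-in-gripper rotation about tool x at grasp point, plus slide along tool z and y; patches tracked by LK
pts=np.array([(u,v) for u in (228,262,293) for v in (186,275,292)]+[(262,292),(228,230),(296,230),(262,285),(255,298),(268,298)],np.float32).reshape(-1,1,2)
q,st,err=cv2.calcOpticalFlowPyrLK(A.astype(np.uint8),B.astype(np.uint8),pts,None,winSize=(17,17),maxLevel=2)
for p,x,e in zip(pts[:,0],(q-pts)[:,0],err): print(p,x.round(2),e.round(1))
E
python3 -m inch '[{"ax":0,"ay":0,"az":0,"x":0,"y":3,"z":0,"hand":1},{"ax":0,"ay":0,"az":0,"x":0,"y":3,"z":0,"hand":1},{"ax":0,"ay":0,"az":0,"x":0,"y":2,"z":0,"hand":1},{"ax":0,"ay":0,"az":0,"x":0,"y":0.5,"z":0,"hand":1},{"ax":0,"ay":0,"az":0,"x":0,"y":0,"z":0,"hand":1}]' && python3 snap.py down1.pkl &&
python3 -m inch '[{"ax":0,"ay":0,"az":0,"x":0,"y":-3,"z":0,"hand":1},{"ax":0,"ay":0,"az":0,"x":0,"y":-3,"z":0,"hand":1},{"ax":0,"ay":0,"az":0,"x":0,"y":-3,"z":0,"hand":1},{"ax":0,"ay":0,"az":0,"x":0,"y":0,"z":0,"hand":1},{"ax":0,"ay":0,"az":0,"x":0,"y":0,"z":0,"hand":1}]' && python3 snap.py up0.pkl &&
python3 -m inch '[{"ax":0,"ay":0,"az":0,"x":0,"y":0,"z":0,"hand":1},{"ax":0,"ay":0,"az":0,"x":0,"y":0,"z":0,"hand":1},{"ax":0,"ay":0,"az":0,"x":0,"y":0,"z":0,"hand":1},{"ax":0,"ay":0,"az":0,"x":0,"y":0,"z":0,"hand":1},{"ax":0,"ay":0,"az":0,"x":0,"y":0,"z":0,"hand":1}]' >/dev/null && python3 snap.py up1.pkl; python3 cmp.py down1.pkl up1.pkl
```

```text
time: 6.48
eef_pos: [0.476, -0.2668, 0.0196]
tcp_rot: [0.7, 0.103, -0.102, -0.699]
contact_force: [-1.6, 1.8, -0.4]
opening: 0.401Traceback (most recent call last):
  File "snap.py", line 4, in <module>
    print(s["time"].round(2),s['eef_pos'].round(4),"toolF",(r.T@s['contact_force']).round(2),"toolT",(r.T@s['wrist_torque']).round(3))
          ^^^^^^^^^^^^^^^
AttributeError: 'float' object has no attribute 'round'
Traceback (most recent call last):
  File "cmp.py", line 4, in <module>
    a,b=[pickle.load(open(f,"rb")) for f in sys.argv[1:3]]
                     ~~~~^^^^^^^^
FileNotFoundError: [Errno 2] No such file or directory: 'up1.pkl'
```

The down picture was saved before the print failed. I'll fix the print and lift again.

```bash
sed -i 's/s\["time"\].round(2)/round(s["time"],2)/' snap.py
python3 -m inch '[{"ax":0,"ay":0,"az":0,"x":0,"y":-3,"z":0,"hand":1},{"ax":0,"ay":0,"az":0,"x":0,"y":-3,"z":0,"hand":1},{"ax":0,"ay":0,"az":0,"x":0,"y":-3,"z":0,"hand":1},{"ax":0,"ay":0,"az":0,"x":0,"y":0,"z":0,"hand":1},{"ax":0,"ay":0,"az":0,"x":0,"y":0,"z":0,"hand":1}]' && python3 snap.py up0.pkl &&
python3 -m inch '[{"ax":0,"ay":0,"az":0,"x":0,"y":0,"z":0,"hand":1},{"ax":0,"ay":0,"az":0,"x":0,"y":0,"z":0,"hand":1},{"ax":0,"ay":0,"az":0,"x":0,"y":0,"z":0,"hand":1},{"ax":0,"ay":0,"az":0,"x":0,"y":0,"z":0,"hand":1},{"ax":0,"ay":0,"az":0,"x":0,"y":0,"z":0,"hand":1}]' >/dev/null && python3 snap.py up1.pkl; python3 cmp.py down1.pkl up1.pkl;  python3 cmp.py w4.pkl up1.pkl|head -4
```

```text
time: 6.95
eef_pos: [0.4756, -0.2666, 0.0278]
tcp_rot: [0.7, 0.103, -0.102, -0.7]
contact_force: [0.4, -0.4, -6.3]
opening: 0.403
6.95 [ 0.4756 -0.2666  0.0278] toolF [ 0.29  6.3  -0.52] toolT [0.006 0.019 0.011]
7.42 [ 0.4755 -0.2665  0.0278] toolF [ 0.08  7.76 -0.26] toolT [-0.     0.031 -0.009]
[228. 186.] [-0.06  0.66] [1.4]
[228. 275.] [-0.24  0.63] [4.1]
[228. 292.] [ 0.11 -0.04] [1.7]
[262. 186.] [-0.77  0.86] [0.8]
[262. 275.] [0.11 0.5 ] [3.1]
[262. 292.] [0.1  0.04] [0.6]
[293. 186.] [0.11 0.81] [1.4]
[293. 275.] [-0.08  0.6 ] [1.2]
[293. 292.] [-0.07 -0.02] [0.9]
[262. 292.] [0.1  0.04] [0.6]
[228. 230.] [-0.08 -0.23] [1.1]
[296. 230.] [ 0.14 -0.21] [1.2]
[262. 285.] [-0.02  0.24] [1.1]
[255. 298.] [0.03 0.06] [0.8]
[268. 298.] [0.09 0.07] [0.9]
[228. 186.] [0.03 0.  ] [0.8]
[228. 275.] [-0.09  0.05] [1.7]
[228. 292.] [-0.03 -0.13] [1.]
[262. 186.] [-0.27 -0.01] [0.7]
```

Hanging level: pitch torque is about 0, and picture against picture the bar swivelled no more than about 0.7° from resting on the table. The load is 7.8 N. I'll raise it and turn.

```bash
python3 -m inch '[{"ax":0,"ay":0,"az":0,"x":0,"y":-8,"z":0,"hand":1},{"ax":0,"ay":0,"az":0,"x":0,"y":-16,"z":0,"hand":1},{"ax":0,"ay":0,"az":0,"x":0,"y":-24,"z":0,"hand":1},{"ax":0,"ay":0,"az":0,"x":0,"y":-28,"z":0,"hand":1},{"ax":0,"ay":0,"az":0,"x":0,"y":-28,"z":0,"hand":1}]' 60 >/dev/null&&
python3 -m inch '[{"ax":0,"ay":0,"az":0,"x":0,"y":-24,"z":0,"hand":1},{"ax":0,"ay":0,"az":0,"x":0,"y":-16,"z":0,"hand":1},{"ax":0,"ay":0,"az":0,"x":0,"y":-8,"z":0,"hand":1},{"ax":0,"ay":0.03,"az":0,"x":0,"y":0,"z":0,"hand":1},{"ax":0,"ay":0.06,"az":0,"x":0,"y":0,"z":0,"hand":1}]' >/dev/null&&
python3 -m inch '[{"ax":0,"ay":0.09,"az":0,"x":0,"y":0,"z":0,"hand":1},{"ax":0,"ay":0.09,"az":0,"x":0,"y":0,"z":0,"hand":1},{"ax":0,"ay":0.08,"az":0,"x":0,"y":0,"z":0,"hand":1},{"ax":0,"ay":0.05,"az":0,"x":0,"y":0,"z":0,"hand":1},{"ax":0,"ay":0.027,"az":0,"x":0,"y":0,"z":0,"hand":1}]' &&
python3 -m inch '[{"ax":0,"ay":0,"az":0,"x":0,"y":0,"z":0,"hand":1},{"ax":0,"ay":0,"az":0,"x":0,"y":0,"z":0,"hand":1}]' >/dev/null && python3 snap.py up2.pkl; python3 cmp.py up1.pkl up2.pkl
python3 - <<'E'
from h import *
move([.5676,.2532,.175],1.4333-np.pi/2)
E
```

```text
time: 8.72
eef_pos: [0.4749, -0.2659, 0.1788]
tcp_rot: [-0.705, 0.049, -0.048, 0.706]
contact_force: [-0.3, -0.3, -6.8]
opening: 0.396
8.88 [ 0.4751 -0.2661  0.1791] toolF [-0.37  7.96 -0.1 ] toolT [0.027 0.044 0.003]
[228. 186.] [ 0.05 -0.35] [4.2]
[228. 275.] [ 0.35 -0.21] [6.]
[228. 292.] [1.15 0.45] [9.8]
[262. 186.] [-33.58   0.77] [14.7]
[262. 275.] [ 0.06 -0.09] [3.6]
[262. 292.] [0.03 0.03] [1.9]
[293. 186.] [-0.08 -0.46] [5.2]
[293. 275.] [-0.52  0.21] [4.7]
[293. 292.] [0.04 1.05] [5.3]
[262. 292.] [0.03 0.03] [1.9]
[228. 230.] [-0.15 -0.27] [3.1]
[296. 230.] [-0.01  0.9 ] [7.]
[262. 285.] [-0.07 -0.28] [2.7]
[255. 298.] [-0.14  0.09] [3.5]
[268. 298.] [0.13 0.04] [2.9]
shift tool mm [ 21.5   4.6 527.1]
turn rotvec(tool) [-0.0007  0.0021 -0.001 ]
```

```bash
python3 -m inch '[{"ax":0,"ay":0,"az":0,"x":0,"y":0,"z":10,"hand":1},{"ax":0,"ay":0,"az":0,"x":1,"y":0,"z":20,"hand":1},{"ax":0,"ay":0,"az":0,"x":1,"y":0,"z":30,"hand":1},{"ax":0,"ay":0,"az":0,"x":1.5,"y":0,"z":35,"hand":1},{"ax":0,"ay":0,"az":0,"x":1.5,"y":0,"z":35,"hand":1}]' >/dev/null&&
python3 -m inch '[{"ax":0,"ay":0,"az":0,"x":1.5,"y":0,"z":35,"hand":1},{"ax":0,"ay":0,"az":0,"x":1.5,"y":0,"z":35,"hand":1},{"ax":0,"ay":0,"az":0,"x":1.5,"y":0,"z":35,"hand":1},{"ax":0,"ay":0,"az":0,"x":1.5,"y":0,"z":35,"hand":1},{"ax":0,"ay":0,"az":0,"x":1.5,"y":0,"z":35,"hand":1}]' >/dev/null&&
python3 -m inch '[{"ax":0,"ay":0,"az":0,"x":1.5,"y":0,"z":35,"hand":1},{"ax":0,"ay":0,"az":0,"x":1.5,"y":0,"z":35,"hand":1},{"ax":0,"ay":0,"az":0,"x":1.5,"y":0,"z":35,"hand":1},{"ax":0,"ay":0,"az":0,"x":1.5,"y":0,"z":35,"hand":1},{"ax":0,"ay":0,"az":0,"x":1,"y":0,"z":30,"hand":1}]' >/dev/null&&
python3 -m inch '[{"ax":0,"ay":0,"az":0,"x":1,"y":0,"z":25,"hand":1},{"ax":0,"ay":0,"az":0,"x":1,"y":0,"z":15,"hand":1},{"ax":0,"ay":0,"az":0,"x":0,"y":0,"z":8,"hand":1},{"ax":0,"ay":0,"az":0,"x":0,"y":0,"z":4,"hand":1},{"ax":0,"ay":0,"az":0,"x":0,"y":0,"z":0,"hand":1}]' &&
python3 -m inch '[{"ax":0,"ay":0,"az":0,"x":0,"y":0,"z":0,"hand":1},{"ax":0,"ay":0,"az":0,"x":0,"y":0,"z":0,"hand":1}]' >/dev/null && python3 snap.py up3.pkl;  python3 - <<'E'
from h import *
import pickle
move([.5676,.2532,.12],1.4333-np.pi/2)
c=pickle.load(open("up3.pkl","rb"));S=800/512
a=cv2.resize(c["img"][:,:,::-1],(800,600),interpolation=cv2.INTER_CUBIC)
x=[.5612,.2067,1.4333]
def L(P):
    q=(proj(c,W(x[:2],x[2],P))+.5)*S;cv2.polylines(a,[np.round(q*4).astype(int).reshape(-1,1,2)],True,(0,0,255),1,cv2.LINE_AA,2)
L([(.13,.075,.012),(.13,-.075,.012),(-.13,-.075,.012),(-.13,.075,.012)])
for e in(1,):
    for g in(1,-1): L([(e*.085,g*.023,.06),(e*.099,g*.023,.06),(e*.099,g*.031,.06),(e*.085,g*.031,.06)])
    L([(e*.11,.02,.057),(e*.11,-.02,.057)])
cv2.imwrite("pics/up3.png",a)
E
```

```text
time: 10.6
eef_pos: [0.568, 0.2528, 0.1795]
tcp_rot: [0.706, -0.048, 0.048, -0.705]
contact_force: [0.4, 0.2, -7.0]
opening: 0.396
10.77 [0.5682 0.2515 0.1797] toolF [ 0.1   7.64 -0.07] toolT [ 0.089  0.082 -0.027]
shift tool mm [-0.9 59.8  1.6]
turn rotvec(tool) [ 0.0005  0.     -0.0002]
```

View pics/up3.png

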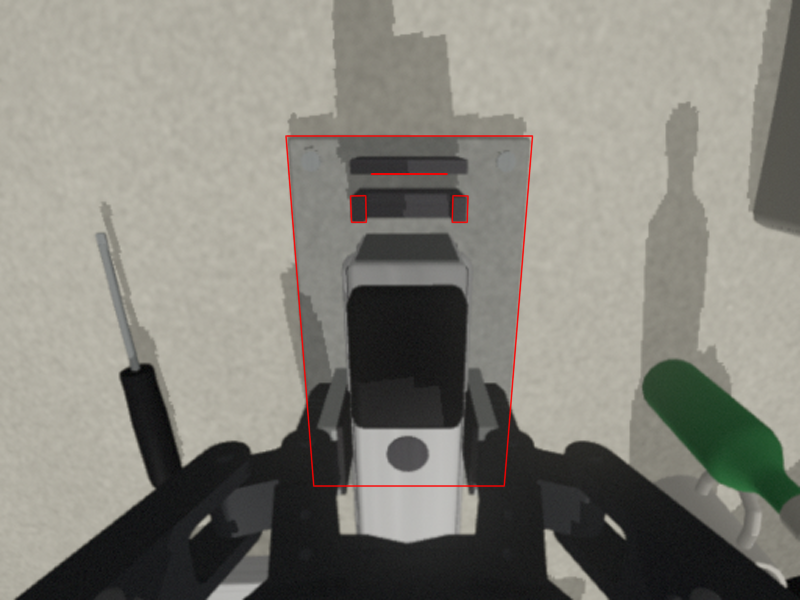

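The overlay matches the plate sides, the end stop (inner edge row 173) and the cheeks to within about 2 mm. The magnet hangs level and centred, hood towards the stand's +x, so I'll lower it.

```bash
python3 -m inch '[{"ax":0,"ay":0,"az":0,"x":-1,"y":10,"z":1.5,"hand":1},{"ax":0,"ay":0,"az":0,"x":0,"y":20,"z":0,"hand":1},{"ax":0,"ay":0,"az":0,"x":0,"y":25,"z":0,"hand":1},{"ax":0,"ay":0,"az":0,"x":0,"y":25,"z":0,"hand":1},{"ax":0,"ay":0,"az":0,"x":0,"y":15,"z":0,"hand":1}]' >/dev/null&&
python3 -m inch '[{"ax":0,"ay":0,"az":0,"x":0,"y":7,"z":0,"hand":1},{"ax":0,"ay":0,"az":0,"x":0,"y":4,"z":0,"hand":1},{"ax":0,"ay":0,"az":0,"x":0,"y":0,"z":0,"hand":1},{"ax":0,"ay":0,"az":0,"x":0,"y":0,"z":0,"hand":1},{"ax":0,"ay":0,"az":0,"x":0,"y":0,"z":0,"hand":1}]' && python3 -c "
from h import *
move([.5676,.2532,.0645],1.4333-np.pi/2)"
```

```text
time: 11.65
eef_pos: [0.5689, 0.2546, 0.0757]
tcp_rot: [-0.705, 0.047, -0.049, 0.706]
contact_force: [0.3, 0.5, -6.5]
opening: 0.395
shift tool mm [-1.1 11.2 -1.6]
turn rotvec(tool) [-0.0013  0.0014  0.0032]
```

```bash
python3 -m inch '[{"ax":0,"ay":0,"az":0,"x":-0.5,"y":3,"z":-1,"hand":1},{"ax":0,"ay":0,"az":0,"x":0,"y":3,"z":0,"hand":1},{"ax":0,"ay":0,"az":0,"x":0,"y":3,"z":0,"hand":1},{"ax":0,"ay":0,"az":0,"x":0,"y":0,"z":0,"hand":1},{"ax":0,"ay":0,"az":0,"x":0,"y":0,"z":0,"hand":1}]' && 
python3 -m inch '[{"ax":0,"ay":0,"az":0,"x":0,"y":1,"z":0,"hand":1},{"ax":0,"ay":0,"az":0,"x":0,"y":1,"z":0,"hand":1},{"ax":0,"ay":0,"az":0,"x":0,"y":0,"z":0,"hand":1},{"ax":0,"ay":0,"az":0,"x":0,"y":0,"z":0,"hand":1},{"ax":0,"ay":0,"az":0,"x":0,"y":0,"z":0,"hand":1}]'; python3 snap.py s1.pkl
```

```text
time: 12.07
eef_pos: [0.5669, 0.2534, 0.0648]
tcp_rot: [0.706, -0.048, 0.048, -0.705]
contact_force: [-0.1, 0.2, -7.2]
opening: 0.404
time: 12.48
eef_pos: [0.5677, 0.2536, 0.0646]
tcp_rot: [-0.705, 0.047, -0.049, 0.706]
contact_force: [-4.4, -1.7, 6.4]
opening: 0.398
12.48 [0.5677 0.2536 0.0646] toolF [-4.1  -6.45 -2.28] toolT [-0.393  0.106  0.662]
```

```bash
python3 -m inch '[{"ax":0,"ay":0,"az":0,"x":0,"y":-0.8,"z":0,"hand":1},{"ax":0,"ay":0,"az":0,"x":0,"y":0,"z":0,"hand":1},{"ax":0,"ay":0,"az":0,"x":0,"y":0,"z":0,"hand":-0.4},{"ax":0,"ay":0,"az":0,"x":0,"y":0,"z":0,"hand":-0.4},{"ax":0,"ay":0,"az":0,"x":0,"y":0,"z":0,"hand":-0.4}]' && 
python3 -m inch '[{"ax":0,"ay":0,"az":0,"x":0,"y":0,"z":0,"hand":-0.4},{"ax":0,"ay":0,"az":0,"x":0,"y":-3,"z":0,"hand":-0.4},{"ax":0,"ay":0,"az":0,"x":0,"y":-20,"z":0,"hand":-0.4},{"ax":0,"ay":0,"az":0,"x":0,"y":-35,"z":0,"hand":-0.4},{"ax":0,"ay":0,"az":0,"x":0,"y":-35,"z":0,"hand":-0.4}]' &&
python3 -m inch '[{"ax":0,"ay":0,"az":0,"x":0,"y":-35,"z":10,"hand":-0.4},{"ax":0,"ay":0,"az":0,"x":0,"y":-35,"z":20,"hand":-0.4},{"ax":0,"ay":0,"az":0,"x":0,"y":-35,"z":20,"hand":-0.4},{"ax":0,"ay":0,"az":0,"x":0,"y":0,"z":0,"hand":-0.4},{"ax":0,"ay":0,"az":0,"x":0,"y":0,"z":0,"hand":-0.4}]' && python3 snap.py s2.pkl
python3 - <<'E'
from h import *
import pickle
c=pickle.load(open("s2.pkl","rb"));S=800/512
a=cv2.resize(c["img"][:,:,::-1],(800,600),interpolation=cv2.INTER_CUBIC)
x=[.5612,.2067,1.4333]
def L(P,col=(0,0,255)):
    q=(proj(c,W(x[:2],x[2],P))+.5)*S;cv2.polylines(a,[np.round(q*4).astype(int).reshape(-1,1,2)],True,col,1,cv2.LINE_AA,2)
L([(.13,.075,.012),(.13,-.075,.012),(-.13,-.075,.012),(-.13,.075,.012)])
L([(.1,.015,.085),(.1,-.015,.085),(-.1,-.015,.085),(-.1,.015,.085)],(0,255,0))
L([(.096,.014,.097),(.096,-.014,.097),(.06,-.014,.097),(.06,.014,.097)],(0,255,0))
cv2.imwrite("pics/s2.png",a)
E
```

```text
time: 12.95
eef_pos: [0.5672, 0.2536, 0.0635]
tcp_rot: [-0.705, 0.048, -0.048, 0.706]
contact_force: [-0.8, -0.6, 0.8]
opening: 0.701
time: 13.37
eef_pos: [0.5657, 0.2531, 0.156]
tcp_rot: [0.706, -0.049, 0.047, -0.705]
contact_force: [1.2, 0.2, 1.1]
opening: 0.7
time: 13.78
eef_pos: [0.575, 0.3044, 0.2657]
tcp_rot: [-0.705, 0.045, -0.05, 0.707]
contact_force: [-0.7, 0.0, 0.2]
opening: 0.702
13.78 [0.575  0.3044 0.2657] toolF [-0.7  -0.24 -0.08] toolT [ 0.    -0.017 -0.01 ]
```

View pics/s2.png

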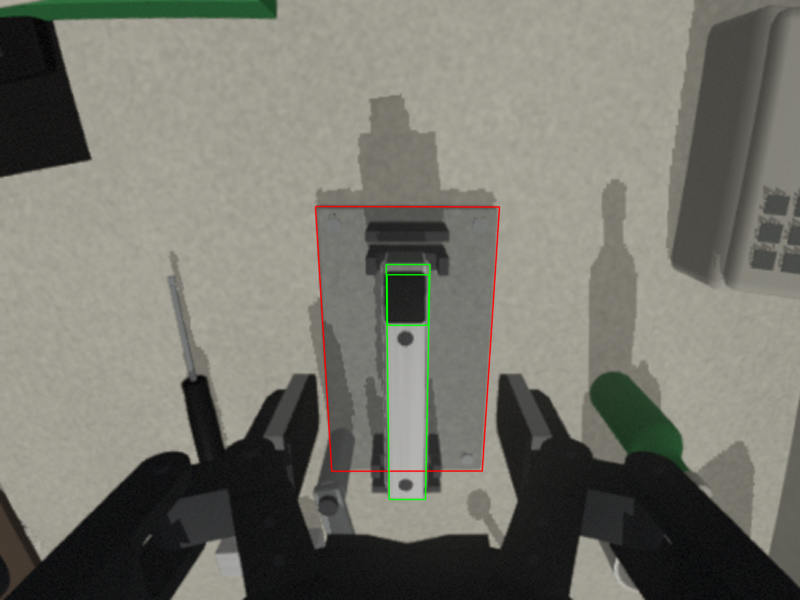

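The magnet is seated and free. The model outline for a seated bar (green) matches its edges, with hood at (406,298) and plain end at (407,497), between the cheeks and stops. The clamp pivot is at (328,505). I'll move above the clamp knob, with the jaws turned along the middle tangent (43°).

```bash
python3 -m inch '[{"ax":0,"ay":0,"az":0,"x":-7,"y":5,"z":-36,"hand":-0.4},{"ax":0,"ay":0,"az":0,"x":-7,"y":5,"z":-36,"hand":-0.4},{"ax":0,"ay":0,"az":0,"x":-7,"y":5,"z":-36,"hand":-0.4},{"ax":0,"ay":0,"az":0,"x":-7,"y":5,"z":-36,"hand":-0.4},{"ax":0,"ay":0,"az":0,"x":-7,"y":5,"z":-36,"hand":-0.4}]' >/dev/null && 
python3 -m inch '[{"ax":0,"ay":0,"az":0,"x":-7,"y":5,"z":-36,"hand":-0.4},{"ax":0,"ay":0,"az":0,"x":-7,"y":5,"z":-36,"hand":-0.4},{"ax":0,"ay":-0.11,"az":0,"x":0,"y":0,"z":0,"hand":-0.4},{"ax":0,"ay":-0.11,"az":0,"x":0,"y":0,"z":0,"hand":-0.4},{"ax":0,"ay":-0.11,"az":0,"x":0,"y":0,"z":0,"hand":-0.4}]' >/dev/null &&
python3 -m inch '[{"ax":0,"ay":-0.11,"az":0,"x":0,"y":0,"z":0,"hand":-0.4},{"ax":0,"ay":-0.11,"az":0,"x":0,"y":0,"z":0,"hand":-0.4},{"ax":0,"ay":-0.11,"az":0,"x":0,"y":0,"z":0,"hand":-0.4},{"ax":0,"ay":-0.11,"az":0,"x":0,"y":0,"z":0,"hand":-0.4},{"ax":0,"ay":-0.11,"az":0,"x":0,"y":0,"z":0,"hand":-0.4}]' >/dev/null &&
python3 -m inch '[{"ax":0,"ay":0,"az":0,"x":0,"y":0,"z":0,"hand":-0.4},{"ax":0,"ay":0,"az":0,"x":0,"y":0,"z":0,"hand":-0.4}]' >/dev/null ; python3 snap.py k1.pkl
python3 - <<'E'
from h import *
import pickle
c=pickle.load(open("k1.pkl","rb"));S=800/512
a=cv2.resize(c["img"][:,:,::-1],(800,600),interpolation=cv2.INTER_CUBIC)
piv=np.array([.4872,.1241])
t=np.linspace(0,2*np.pi,30)
for phi in np.radians([-85.6]):
    k=piv+.062*np.array([np.cos(phi),np.sin(phi)])
    for z,col in((.098,(0,255,0)),(.14,(0,0,255))):
        q=(proj(c,np.c_[k[0]+.009*np.cos(t),k[1]+.009*np.sin(t),0*t+z])+.5)*S;cv2.polylines(a,[np.round(q*4).astype(int).reshape(-1,1,2)],True,col,1,cv2.LINE_AA,2)
cv2.imwrite("pics/k1.png",a)
move([*k,.116],np.radians(43))
E
```

```text
15.25 [0.4898 0.0596 0.2246] toolF [-0.84  0.13 -0.04] toolT [ 0.014 -0.033  0.008]
shift tool mm [  3.4 109.    0.4]
turn rotvec(tool) [-0.0021 -0.0097 -0.002 ]
```

View pics/k1.png

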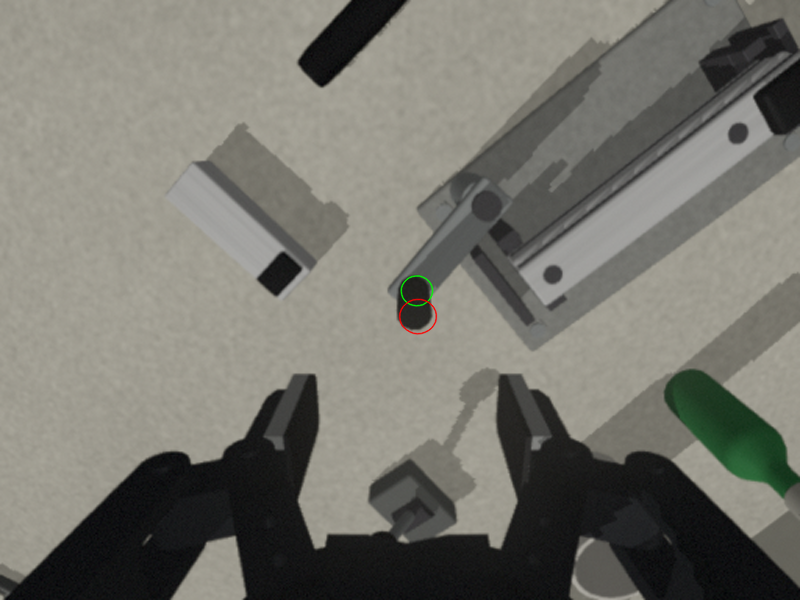

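The knob top is at (415,313), about 1.5 mm from the model circle and midway between the jaws. I'll descend and close gently on the knob.

```bash
python3 -m inch '[{"ax":0,"ay":0,"az":0,"x":2,"y":30,"z":2,"hand":-0.4},{"ax":0,"ay":0,"az":0,"x":0,"y":35,"z":0,"hand":-0.4},{"ax":0,"ay":0,"az":0,"x":0,"y":25,"z":0,"hand":-0.4},{"ax":0,"ay":0,"az":0,"x":0,"y":14,"z":0,"hand":-0.4},{"ax":0,"ay":0,"az":0,"x":0,"y":4,"z":0,"hand":-0.4}]' 20 && 
python3 -m inch '[{"ax":0,"ay":0,"az":0,"x":0,"y":0,"z":0,"hand":1},{"ax":0,"ay":0,"az":0,"x":0,"y":0,"z":0,"hand":1},{"ax":0,"ay":0,"az":0,"x":0,"y":0,"z":0,"hand":1},{"ax":0,"ay":0,"az":0,"x":0,"y":0,"z":0,"hand":1},{"ax":0,"ay":0,"az":0,"x":0,"y":0,"z":0,"hand":1}]' 20
python3 - <<'E'
from h import *
s,r=tool();piv=np.array([.4872,.1241]);v=s["eef_pos"][:2]-piv;print(s["eef_pos"],s["contact_force"].round(1),np.hypot(*v),np.degrees(np.arctan2(v[1],v[0])))
p0=np.arctan2(v[1],v[0]);end=1.4333-np.pi/2+.02
pos=s["eef_pos"][:2]
ph=np.linspace(p0,end,13)[1:]
for f in ph:
    k=piv+.062*np.array([np.cos(f),np.sin(f)]);d=np.r_[k-pos,0];pos=k;print(np.degrees(f).round(1),(r.T@d*1000).round(1),k.round(4))
E
```

```text
time: 15.72
eef_pos: [0.4882, 0.0628, 0.1146]
tcp_rot: [-0.658, -0.254, 0.259, 0.66]
contact_force: [-0.9, -0.2, -0.3]
opening: 0.703
time: 16.13
eef_pos: [0.4922, 0.0624, 0.1203]
tcp_rot: [0.659, 0.258, -0.256, -0.658]
contact_force: [0.2, -2.0, 2.6]
opening: 0.203
[0.4922425  0.06242777 0.12033742] [ 0.2 -2.   2.6] 0.06187803413004702 -85.32572735672746
-78.8 [ 5.8  0.  -4.1] [0.4993 0.0633]
-72.2 [ 6.2  0.  -3.3] [0.5061 0.0651]
-65.7 [ 6.6  0.  -2.6] [0.5127 0.0676]
-59.1 [ 6.8  0.  -1.8] [0.519  0.0709]
-52.6 [ 7.  0. -1.] [0.5249 0.0749]
-46.0 [ 7.1  0.  -0.2] [0.5302 0.0795]
-39.5 [7.1 0.  0.6] [0.5351 0.0847]
-32.9 [6.9 0.  1.4] [0.5392 0.0904]
-26.4 [6.7 0.  2.2] [0.5427 0.0966]
-19.8 [6.5 0.  2.9] [0.5455 0.1031]
-13.3 [6.1 0.  3.6] [0.5475 0.1099]
-6.7 [ 5.6 -0.   4.3] [0.5488 0.1168]
```

```bash
python3 -m inch '[{"ax":0,"ay":0,"az":0,"x":5.8,"y":0,"z":-4.1,"hand":1},{"ax":0,"ay":0,"az":0,"x":6.2,"y":0,"z":-3.3,"hand":1},{"ax":0,"ay":0,"az":0,"x":6.6,"y":0,"z":-2.6,"hand":1},{"ax":0,"ay":0,"az":0,"x":6.8,"y":0,"z":-1.8,"hand":1},{"ax":0,"ay":0,"az":0,"x":7,"y":0,"z":-1,"hand":1}]' && 
python3 -m inch '[{"ax":0,"ay":0,"az":0,"x":7.1,"y":0,"z":-0.2,"hand":1},{"ax":0,"ay":0,"az":0,"x":7.1,"y":0,"z":0.6,"hand":1},{"ax":0,"ay":0,"az":0,"x":6.9,"y":0,"z":1.4,"hand":1},{"ax":0,"ay":0,"az":0,"x":6.7,"y":0,"z":2.2,"hand":1},{"ax":0,"ay":0,"az":0,"x":6.5,"y":0,"z":2.9,"hand":1}]' &&
python3 -m inch '[{"ax":0,"ay":0,"az":0,"x":6.1,"y":0,"z":3.6,"hand":1},{"ax":0,"ay":0,"az":0,"x":5.6,"y":0,"z":4.3,"hand":1},{"ax":0,"ay":0,"az":0,"x":0,"y":0,"z":0,"hand":1},{"ax":0,"ay":0,"az":0,"x":0,"y":0,"z":0,"hand":1},{"ax":0,"ay":0,"az":0,"x":0,"y":0,"z":0,"hand":1}]'
python3 - <<'E'
from h import *
s,r=tool();piv=np.array([.4872,.1241]);v=s["eef_pos"][:2]-piv;print(s["eef_pos"].round(4),s["contact_force"].round(1),np.hypot(*v),np.arctan2(v[1],v[0])-(1.4333-np.pi))
E
```

```text
time: 16.55
eef_pos: [0.5254, 0.0724, 0.1202]
tcp_rot: [0.661, 0.258, -0.258, -0.656]
contact_force: [-0.9, -7.6, 1.7]
opening: 0.202
time: 16.97
eef_pos: [0.5453, 0.1022, 0.1199]
tcp_rot: [0.66, 0.258, -0.258, -0.657]
contact_force: [-0.1, -5.6, 2.7]
opening: 0.2
time: 17.38
eef_pos: [0.5484, 0.1171, 0.1198]
tcp_rot: [0.659, 0.258, -0.256, -0.658]
contact_force: [1.5, -1.6, 3.7]
opening: 0.204
[0.5484 0.1171 0.1198] [ 1.5 -1.6  3.7] 0.061601847131294366 1.5949138359027362
```

The clamp is at 1.595 rad. I'll release, rise, turn to the switch's axis and go above the ball.

```bash
python3 -m inch '[{"ax":0,"ay":0,"az":0,"x":0,"y":0,"z":0,"hand":-0.4},{"ax":0,"ay":0,"az":0,"x":0,"y":0,"z":0,"hand":-0.4},{"ax":0,"ay":0,"az":0,"x":0,"y":0,"z":0,"hand":-0.4},{"ax":0,"ay":0,"az":0,"x":0,"y":-10,"z":0,"hand":-0.4},{"ax":0,"ay":0,"az":0,"x":0,"y":-30,"z":0,"hand":-0.4}]' && 
python3 -m inch '[{"ax":0,"ay":0,"az":0,"x":0,"y":-35,"z":0,"hand":-0.4},{"ax":0,"ay":0,"az":0,"x":0,"y":-25,"z":0,"hand":-0.4},{"ax":0,"ay":0.12,"az":0,"x":0,"y":0,"z":0,"hand":-0.4},{"ax":0,"ay":0.12,"az":0,"x":0,"y":0,"z":0,"hand":-0.4},{"ax":0,"ay":0.12,"az":0,"x":0,"y":0,"z":0,"hand":-0.4}]' >/dev/null &&
python3 -m inch '[{"ax":0,"ay":0.12,"az":0,"x":0,"y":0,"z":0,"hand":-0.4},{"ax":0,"ay":0.12,"az":0,"x":0,"y":0,"z":0,"hand":-0.4},{"ax":0,"ay":0.12,"az":0,"x":0,"y":0,"z":0,"hand":-0.4},{"ax":0,"ay":0.12,"az":0,"x":0,"y":0,"z":0,"hand":-0.4},{"ax":0,"ay":0.06,"az":0,"x":16,"y":0,"z":-34,"hand":-0.4}]' >/dev/null &&
python3 -m inch '[{"ax":0,"ay":0,"az":0,"x":16,"y":0,"z":-34,"hand":-0.4},{"ax":0,"ay":0,"az":0,"x":16,"y":0,"z":-34,"hand":-0.4},{"ax":0,"ay":0,"az":0,"x":16,"y":0,"z":-34,"hand":-0.4},{"ax":0,"ay":0,"az":0,"x":16,"y":0,"z":-34,"hand":-0.4},{"ax":0,"ay":0,"az":0,"x":16,"y":0,"z":-34,"hand":-0.4}]' >/dev/null &&
python3 -m inch '[{"ax":0,"ay":0,"az":0,"x":0,"y":0,"z":0,"hand":-0.4},{"ax":0,"ay":0,"az":0,"x":0,"y":0,"z":0,"hand":-0.4}]' >/dev/null; python3 snap.py b1.pkl
python3 - <<'E'
from h import *
import pickle
c=pickle.load(open("b1.pkl","rb"));S=800/512
a=cv2.resize(c["img"][:,:,::-1],(800,600),interpolation=cv2.INTER_CUBIC)
cv2.imwrite("pics/b1.png",a)
move([.612,-.104,.082],-.15)
x=[.6457,-.1096,-.15]
q=(proj(c,W(x[:2],x[2],[(.035,.025,.025),(.035,-.025,.025),(-.035,-.025,.025),(-.035,.025,.025)]))+.5)*S;print("box proj",q.round(0).tolist())
print("ball proj",((proj(c,[(.612,-.104,.091)])+.5)*S).round(0))
E
```

```text
time: 17.8
eef_pos: [0.5436, 0.1173, 0.1539]
tcp_rot: [-0.657, -0.253, 0.261, 0.66]
contact_force: [0.7, -0.1, -0.6]
opening: 0.698
19.22 [ 0.6128 -0.1002  0.2188] toolF [-0.36 -0.16  0.83] toolT [ 0.014  0.021 -0.039]
shift tool mm [  0.4 136.6  -5.3]
turn rotvec(tool) [-0.0008 -0.0077 -0.0006]
box proj [[508.0, 231.0], [504.0, 299.0], [409.0, 300.0], [408.0, 232.0]]
ball proj [[410. 295.]]
```

View pics/b1.png

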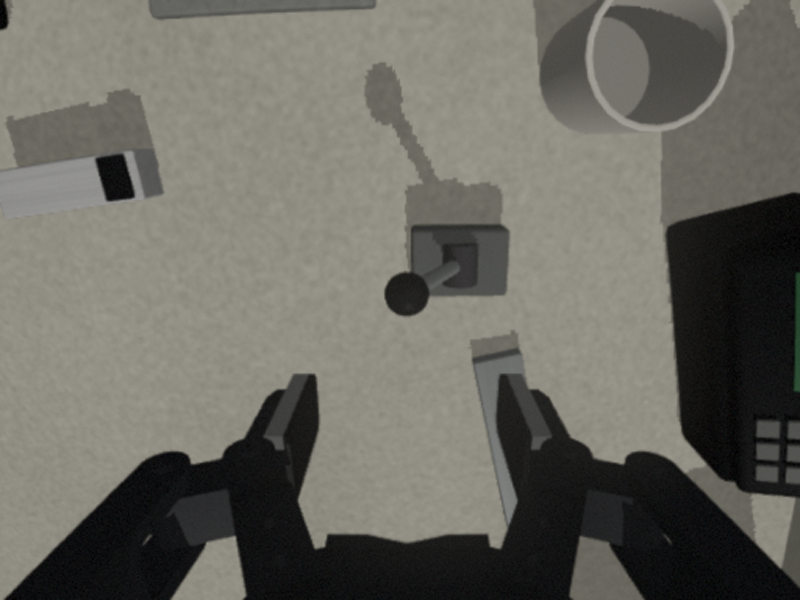

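The ball is at (406,293), lying between the jaws (left and right in the picture). The box top spans (411..509, 228..296), as predicted, and the surroundings are clear. I'll descend and close lightly on the ball.

```bash
python3 -m inch '[{"ax":0,"ay":0,"az":0,"x":-1.5,"y":30,"z":-4,"hand":-0.4},{"ax":0,"ay":0,"az":0,"x":0,"y":35,"z":0,"hand":-0.4},{"ax":0,"ay":0,"az":0,"x":0,"y":35,"z":0,"hand":-0.4},{"ax":0,"ay":0,"az":0,"x":0,"y":25,"z":0,"hand":-0.4},{"ax":0,"ay":0,"az":0,"x":0,"y":12,"z":0,"hand":-0.4}]' 20 && 
python3 -m inch '[{"ax":0,"ay":0,"az":0,"x":0,"y":0,"z":0,"hand":1},{"ax":0,"ay":0,"az":0,"x":0,"y":0,"z":0,"hand":1},{"ax":0,"ay":0,"az":0,"x":0,"y":0,"z":0,"hand":1},{"ax":0,"ay":0,"az":0,"x":0,"y":0,"z":0,"hand":1},{"ax":0,"ay":0,"az":0,"x":0,"y":0,"z":0,"hand":1}]' 20; python3 -c "
from h import *
move([.6457+.038*.989,-.1096-.038*.149,.084],-.15)"
```

```text
time: 19.68
eef_pos: [0.6075, -0.0994, 0.0773]
tcp_rot: [-0.704, 0.057, -0.052, 0.706]
contact_force: [-1.0, -0.1, -0.7]
opening: 0.701
time: 20.1
eef_pos: [0.614, -0.1023, 0.0857]
tcp_rot: [0.705, -0.052, 0.059, -0.705]
contact_force: [3.1, 2.7, 5.7]
opening: 0.293
shift tool mm [70.4  2.3 -2. ]
turn rotvec(tool) [-0.0001 -0.0064  0.0094]
```

```bash
python3 -m inch '[{"ax":0,"ay":0,"az":0,"x":7,"y":-2.5,"z":0,"hand":1},{"ax":0,"ay":0,"az":0,"x":7,"y":-2,"z":0,"hand":1},{"ax":0,"ay":0,"az":0,"x":7,"y":-1.2,"z":0,"hand":1},{"ax":0,"ay":0,"az":0,"x":7,"y":-0.6,"z":0,"hand":1},{"ax":0,"ay":0,"az":0,"x":7,"y":0,"z":0,"hand":1}]' && 
python3 -m inch '[{"ax":0,"ay":0,"az":0,"x":7,"y":0.6,"z":0,"hand":1},{"ax":0,"ay":0,"az":0,"x":7,"y":1.2,"z":0,"hand":1},{"ax":0,"ay":0,"az":0,"x":7,"y":2,"z":0,"hand":1},{"ax":0,"ay":0,"az":0,"x":7,"y":2.6,"z":0,"hand":1},{"ax":0,"ay":0,"az":0,"x":0,"y":0,"z":0,"hand":1}]' &&
python3 -m inch '[{"ax":0,"ay":0,"az":0,"x":3,"y":1.3,"z":0,"hand":1},{"ax":0,"ay":0,"az":0,"x":3,"y":1.3,"z":0,"hand":1},{"ax":0,"ay":0,"az":0,"x":0,"y":0,"z":0,"hand":1},{"ax":0,"ay":0,"az":0,"x":0,"y":0,"z":0,"hand":1}]'; python3 snap.py b2.pkl
```

```text
time: 20.52
eef_pos: [0.644, -0.1068, 0.0898]
tcp_rot: [-0.705, 0.057, -0.053, 0.705]
contact_force: [-4.5, 3.4, 6.4]
opening: 0.284
time: 20.93
eef_pos: [0.6727, -0.1111, 0.0818]
tcp_rot: [-0.704, 0.056, -0.054, 0.706]
contact_force: [-2.3, 4.1, 3.9]
opening: 0.285
time: 21.27
eef_pos: [0.6761, -0.1117, 0.0807]
tcp_rot: [-0.704, 0.059, -0.051, 0.706]
contact_force: [-9.6, 5.8, 13.3]
opening: 0.286
21.27 [ 0.6761 -0.1117  0.0807] toolF [-10.53 -13.23   4.21] toolT [0.545 0.08  2.693]
```

```bash
python3 -m inch '[{"ax":0,"ay":0,"az":0,"x":2,"y":-1,"z":0,"hand":1},{"ax":0,"ay":0,"az":0,"x":2,"y":0,"z":0,"hand":1},{"ax":0,"ay":0,"az":0,"x":0,"y":0,"z":0,"hand":1},{"ax":0,"ay":0,"az":0,"x":0,"y":0,"z":0,"hand":1}]'; python3 snap.py b3.pkl; python3 -m inch '[{"ax":0,"ay":0,"az":0,"x":2,"y":0,"z":0,"hand":1},{"ax":0,"ay":0,"az":0,"x":0,"y":0,"z":0,"hand":1},{"ax":0,"ay":0,"az":0,"x":0,"y":0,"z":0,"hand":1}]'; python3 snap.py b3.pkl
```

```text
time: 21.65
eef_pos: [0.6772, -0.1119, 0.0803]
tcp_rot: [-0.704, 0.062, -0.048, 0.706]
contact_force: [-14.2, 4.9, 13.5]
opening: 0.29
21.65 [ 0.6772 -0.1119  0.0803] toolF [-15.04 -13.17   2.63] toolT [0.426 0.095 3.623]
time: 21.95
eef_pos: [0.6785, -0.112, 0.0801]
tcp_rot: [-0.704, 0.062, -0.047, 0.706]
contact_force: [-14.3, 5.0, 14.4]
opening: 0.284
21.95 [ 0.6785 -0.112   0.0801] toolF [-15.24 -14.11   2.74] toolT [0.434 0.076 4.005]
```

The resistance holds near 15 N while the lever needs only about 1 N, so it is against its stop. I'll release, rise and check.

```bash
python3 -m inch '[{"ax":0,"ay":0,"az":0,"x":0,"y":0,"z":0,"hand":-0.4},{"ax":0,"ay":0,"az":0,"x":0,"y":0,"z":0,"hand":-0.4},{"ax":0,"ay":0,"az":0,"x":0,"y":0,"z":0,"hand":-0.4},{"ax":0,"ay":0,"az":0,"x":0,"y":-15,"z":0,"hand":-0.4},{"ax":0,"ay":0,"az":0,"x":0,"y":-30,"z":0,"hand":-0.4}]' && 
python3 -m inch '[{"ax":0,"ay":0,"az":0,"x":0,"y":-40,"z":0,"hand":-0.4},{"ax":0,"ay":0,"az":0,"x":0,"y":-40,"z":0,"hand":-0.4},{"ax":0,"ay":0,"az":0,"x":-20,"y":-20,"z":10,"hand":-0.4},{"ax":0,"ay":0,"az":0,"x":0,"y":0,"z":0,"hand":-0.4},{"ax":0,"ay":0,"az":0,"x":0,"y":0,"z":0,"hand":-0.4}]'; python3 snap.py e1.pkl
python3 - <<'E'
from h import *
import pickle
c=pickle.load(open("e1.pkl","rb"));t=cam("scene")
T0=cam("top");pickle.dump((t,T0),open("e1s.pkl","wb"))
x=[.6457,-.1096,-.15]
for dx in(.031,.038): print("expected ball px (512 img)",dx,proj(c,W(x[:2],x[2],[(dx,0,.022+np.sqrt(.08**2-dx**2))])).round(1))
# ball: dark blob
g=cv2.cvtColor(c["img"],cv2.COLOR_RGB2GRAY)
A=cv2.resize(c["img"][:,:,::-1],(480,360));B=cv2.resize(t["img"][60:260,180:400,::-1],(320,291),interpolation=cv2.INTER_CUBIC)
cv2.imwrite("pics/e1.png",np.hstack([A,np.vstack([B,np.zeros((69,320,3),np.uint8)])]))
E
```

```text
time: 22.42
eef_pos: [0.682, -0.1134, 0.1207]
tcp_rot: [-0.704, 0.058, -0.052, 0.706]
contact_force: [0.1, 0.1, 0.4]
opening: 0.705
time: 22.83
eef_pos: [0.6675, -0.101, 0.2287]
tcp_rot: [0.706, -0.053, 0.057, -0.704]
contact_force: [-0.1, 0.1, -0.5]
opening: 0.704
22.83 [ 0.6675 -0.101   0.2287] toolF [-0.14  0.51  0.11] toolT [ 0.041  0.008 -0.004]
expected ball px (512 img) 0.031 [[272.6 194.1]]
expected ball px (512 img) 0.038 [[279.9 192.8]]
```

View pics/e1.png

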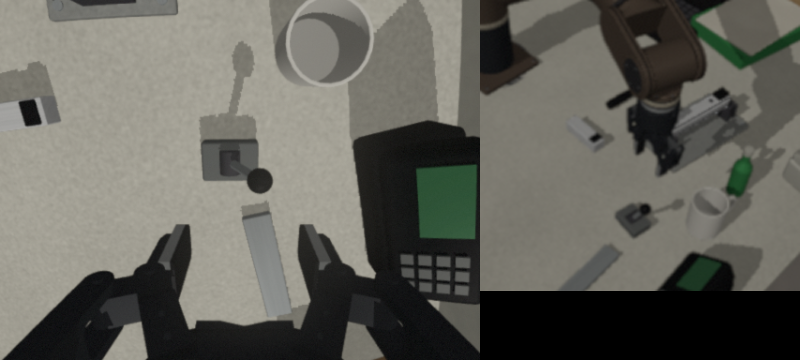

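The ball now leans to the far side, at about (277,193) in the full picture. The stand in the scene view is as I left it. This is close to the end stop but needs a finer check, so I'll measure the ball and box numerically.

Run:
```python
from h import *
import pickle
from scipy.optimize import least_squares
for n,(u,v) in (("b1.pkl",(260,187)),("e1.pkl",(277,193))):
    c=pickle.load(open(n,"rb"));g=cv2.cvtColor(c["img"],cv2.COLOR_RGB2GRAY)
    w=g[v-25:v+25,u-25:u+25]; m=(w<48).astype(np.uint8)
    k,l,st,ce=cv2.connectedComponentsWithStats(m);i=1+np.argmax(st[1:,4]);p=ce[i]+[u-25,v-25]
    print(n,"blob",p.round(2),st[i],"min gray",w.min())
    # box far/near faces: gray profile along tool x through row of box below the slot
    r=c["T"][:3,:3];bc=proj(c,[(.6457,-.1096,.025)])[0];print("boxc",bc.round(1))
    row=int(round(bc[1]))-17;seg=cv2.GaussianBlur(g,(1,5),0)
    for rr in (row,row+3,int(bc[1])+14):
        s=seg[rr,int(bc[0])-50:int(bc[0])+50].astype(float);d=np.diff(s);a=np.argmin(d[:45]);b=50+np.argmax(d[50:])
        print(" row",rr,"edges u",a+int(bc[0])-50+.5,b+int(bc[0])-50+.5,"-> base x(top .025)",[ (W([0,0],.15,[ray(c,[(e,rr)],[.025])[0]-[.6457,-.1096,0]])[0,:2]).round(4).tolist() for e in (a+int(bc[0])-50+.5,b+int(bc[0])-50+.5)])
    f=lambda a:proj(c,W([.6457,-.1096],-.15,[(.08*np.sin(a[0]-.5)+a[1]*0,0,.022+.08*np.cos(a[0]-.5))]))[0,0]-p[0]
    s=least_squares(f,[.5]);print("angle",s.x)
```

```text
b1.pkl blob [260.03 187.52] [ 12  12  27  27 578] min gray 23
boxc [292.2 169.7]
 row 153 edges u 262.5 325.5 -> base x(top .025) [[-0.033, 0.0192], [0.0363, 0.0187]]
 row 156 edges u 262.5 325.5 -> base x(top .025) [[-0.033, 0.0159], [0.0365, 0.0153]]
 row 183 edges u 246.5 324.5 -> base x(top .025) [[-0.0514, -0.015], [0.0371, -0.0159]]Traceback (most recent call last):
  File "<stdin>", line 16, in <module>
    return func(*args, **kwargs)
    vector_fun = VectorFunction(
        fun_wrapped,
    ...<6 lines>...
        workers=workers
    )
    self._update_fun()
    ~~~~~~~~~~~~~~~~^^
    self.f = self.fun_wrapped(xp_copy(self.x))
             ~~~~~~~~~~~~~~~~^^^^^^^^^^^^^^^^^
    return np.atleast_1d(self.fun(x))
                         ~~~~~~~~^^^
    return self.f(x, *self.args, **self.kwargs)
           ~~~~~~^^^^^^^^^^^^^^^^^^^^^^^^^^^^^^
  File "<stdin>", line 15, in <lambda>
IndexError: index 1 is out of bounds for axis 0 with size 1
```

Run:
```python
from h import *
import pickle
from scipy.optimize import brentq
for n,(u,v) in (("b1.pkl",(260,187)),("e1.pkl",(277,193))):
    c=pickle.load(open(n,"rb"));g=cv2.cvtColor(c["img"],cv2.COLOR_RGB2GRAY)
    w=g[v-25:v+25,u-25:u+25]; m=(w<48).astype(np.uint8)
    k,l,st,ce=cv2.connectedComponentsWithStats(m);i=1+np.argmax(st[1:,4]);p=ce[i]+[u-25,v-25]
    print(n,"blob",p.round(2),st[i])
    bc=proj(c,[(.6457,-.1096,.025)])[0];u0=int(bc[0]);E=[]
    for rr in range(int(bc[1])-19,int(bc[1])-8,2):
        d=np.diff(cv2.GaussianBlur(g,(1,5),0)[rr,u0-50:u0+50].astype(float));e=[np.argmin(d[:45])+u0-49.5,50+np.argmax(d[50:])+u0-49.5]
        E.append([W([0,0],.15,[ray(c,[(q,rr)],[.025])[0]-[.6457,-.1096,0]])[0,0]*1000 for q in e])
    print(np.array(E).round(1).tolist());off=np.median(np.mean(E,1))/1000
    for o in (0,off):
        f=lambda a:proj(c,W([.6457,-.1096],-.15,[(o+.08*np.sin(a-.5),0,.022+.08*np.cos(a-.5))]))[0][0]-p[0]
        print("off",round(o,4),"angle",round(brentq(f,-.5,1.6),3))
```

```text
b1.pkl blob [260.03 187.52] [ 12  12  27  27 578]
[[-33.0, 36.1], [-33.0, 36.2], [-33.0, 36.3], [-33.0, 36.5], [-33.0, 36.6], [-33.0, 36.7]]
off 0 angle 0.037
off 0.0017 angle 0.013
e1.pkl blob [276.32 192.09] [ 12  12  26  25 509]
[[-32.9, 37.2], [-33.0, 37.2], [-33.2, 37.3], [-33.3, 37.3], [-33.4, 37.3], [-32.4, 37.3]]
off 0 angle 0.946
off 0.0021 angle 0.917
```

The measured lever angle is only about 0.92–0.95. The gripping pads probably bore on the stem and blocked the last bit, so I'll push the ball with shut fingers from the near side until it meets the stop.

```bash
python3 -m inch '[{"ax":0,"ay":0,"az":0,"x":-11,"y":0,"z":-6,"hand":1},{"ax":0,"ay":0,"az":0,"x":-11,"y":0,"z":-6,"hand":1},{"ax":0,"ay":0,"az":0,"x":0,"y":0,"z":0,"hand":1},{"ax":0,"ay":0,"az":0,"x":0,"y":0,"z":0,"hand":1},{"ax":0,"ay":0,"az":0,"x":0,"y":0,"z":0,"hand":1}]' 30 && 
python3 -m inch '[{"ax":0,"ay":0,"az":0,"x":0,"y":25,"z":0,"hand":1},{"ax":0,"ay":0,"az":0,"x":0,"y":25,"z":0,"hand":1},{"ax":0,"ay":0,"az":0,"x":0,"y":0,"z":0,"hand":1},{"ax":0,"ay":0,"az":0,"x":0,"y":0,"z":0,"hand":1}]'; python3 -c "
from h import *
move([.644,-.1095,.096],-.15)"
```

```text
time: 23.4
eef_pos: [0.643, -0.1093, 0.2237]
tcp_rot: [-0.705, 0.056, -0.055, 0.705]
contact_force: [0.7, -0.1, 0.4]
opening: 0.003
time: 23.73
eef_pos: [0.6421, -0.1087, 0.1727]
tcp_rot: [-0.705, 0.057, -0.053, 0.705]
contact_force: [-0.1, 0.8, -0.1]
opening: -0.002
shift tool mm [ 2.4 76.7 -0.5]
turn rotvec(tool) [-0.0009 -0.0058 -0.0046]
```

```bash
python3 -m inch '[{"ax":0,"ay":0,"az":0,"x":0,"y":25,"z":0,"hand":1},{"ax":0,"ay":0,"az":0,"x":0,"y":25,"z":0,"hand":1},{"ax":0,"ay":0,"az":0,"x":0,"y":18,"z":0,"hand":1},{"ax":0,"ay":0,"az":0,"x":0,"y":8,"z":0,"hand":1},{"ax":0,"ay":0,"az":0,"x":0,"y":0,"z":0,"hand":1}]' && 
python3 -m inch '[{"ax":0,"ay":0,"az":0,"x":3,"y":0,"z":0,"hand":1},{"ax":0,"ay":0,"az":0,"x":3,"y":0,"z":0,"hand":1},{"ax":0,"ay":0,"az":0,"x":3,"y":0,"z":0,"hand":1},{"ax":0,"ay":0,"az":0,"x":2,"y":0,"z":0,"hand":1},{"ax":0,"ay":0,"az":0,"x":0,"y":0,"z":0,"hand":1}]'&& python3 -m inch '[{"ax":0,"ay":0,"az":0,"x":2,"y":0,"z":0,"hand":1},{"ax":0,"ay":0,"az":0,"x":0,"y":0,"z":0,"hand":1},{"ax":0,"ay":0,"az":0,"x":0,"y":0,"z":0,"hand":1}]' && python3 -m inch '[{"ax":0,"ay":0,"az":0,"x":2,"y":0,"z":0,"hand":1},{"ax":0,"ay":0,"az":0,"x":0,"y":0,"z":0,"hand":1},{"ax":0,"ay":0,"az":0,"x":0,"y":0,"z":0,"hand":1}]'
```

```text
time: 24.15
eef_pos: [0.6425, -0.109, 0.0979]
tcp_rot: [-0.705, 0.056, -0.054, 0.705]
contact_force: [-0.4, 0.3, 0.4]
opening: -0.003
time: 24.57
eef_pos: [0.6549, -0.1113, 0.1003]
tcp_rot: [0.705, -0.054, 0.056, -0.705]
contact_force: [-0.8, -0.1, -0.3]
opening: 0.0
time: 24.82
eef_pos: [0.6557, -0.1113, 0.099]
tcp_rot: [-0.705, 0.055, -0.055, 0.705]
contact_force: [0.2, -0.6, -0.2]
opening: -0.003
time: 25.07
eef_pos: [0.6575, -0.1115, 0.0987]
tcp_rot: [-0.705, 0.055, -0.055, 0.705]
contact_force: [-1.1, 1.4, -0.5]
opening: -0.004
```

```bash
for i in 1; do python3 -m inch '[{"ax":0,"ay":0,"az":0,"x":2,"y":2,"z":0,"hand":1},{"ax":0,"ay":0,"az":0,"x":0,"y":0,"z":0,"hand":1},{"ax":0,"ay":0,"az":0,"x":0,"y":0,"z":0,"hand":1}]'; done; python3 snap.py p1.pkl
python3 -m inch '[{"ax":0,"ay":0,"az":0,"x":2,"y":0,"z":0,"hand":1},{"ax":0,"ay":0,"az":0,"x":0,"y":0,"z":0,"hand":1},{"ax":0,"ay":0,"az":0,"x":0,"y":0,"z":0,"hand":1}]';python3 snap.py p2.pkl;  python3 -m inch '[{"ax":0,"ay":0,"az":0,"x":2,"y":0,"z":0,"hand":1},{"ax":0,"ay":0,"az":0,"x":0,"y":0,"z":0,"hand":1},{"ax":0,"ay":0,"az":0,"x":0,"y":0,"z":0,"hand":1}]'; python3 snap.py p3.pkl
```

```text
time: 25.32
eef_pos: [0.6598, -0.1119, 0.0968]
tcp_rot: [0.705, -0.055, 0.055, -0.705]
contact_force: [0.3, -0.7, 0.0]
opening: -0.004
25.32 [ 0.6598 -0.1119  0.0968] toolF [ 0.43 -0.03 -0.64] toolT [0.026 0.036 0.002]
time: 25.62
eef_pos: [0.6617, -0.1122, 0.0969]
tcp_rot: [-0.705, 0.055, -0.055, 0.705]
contact_force: [-0.7, 0.5, -0.8]
opening: -0.0
25.62 [ 0.6617 -0.1122  0.0969] toolF [-0.8   0.8   0.36] toolT [-0.008  0.029  0.057]
time: 25.92
eef_pos: [0.6623, -0.1123, 0.0967]
tcp_rot: [-0.705, 0.057, -0.053, 0.705]
contact_force: [-5.0, 1.2, 2.3]
opening: 0.003
25.92 [ 0.6623 -0.1123  0.0967] toolF [-5.13 -2.25  0.36] toolT [-0.045 -0.016  0.766]
```

```bash
python3 -m inch '[{"ax":0,"ay":0,"az":0,"x":2,"y":0,"z":0,"hand":1},{"ax":0,"ay":0,"az":0,"x":0,"y":0,"z":0,"hand":1},{"ax":0,"ay":0,"az":0,"x":0,"y":0,"z":0,"hand":1}]';
python3 -m inch '[{"ax":0,"ay":0,"az":0,"x":-3,"y":0,"z":0,"hand":1},{"ax":0,"ay":0,"az":0,"x":-12,"y":0,"z":0,"hand":1},{"ax":0,"ay":0,"az":0,"x":-12,"y":-20,"z":0,"hand":1},{"ax":0,"ay":0,"az":0,"x":0,"y":-40,"z":0,"hand":1},{"ax":0,"ay":0,"az":0,"x":0,"y":-40,"z":0,"hand":1}]'
python3 -m inch '[{"ax":0,"ay":0,"az":0,"x":22,"y":-32,"z":12,"hand":-0.4},{"ax":0,"ay":0,"az":0,"x":0,"y":0,"z":0,"hand":-0.4},{"ax":0,"ay":0,"az":0,"x":0,"y":0,"z":0,"hand":-0.4},{"ax":0,"ay":0,"az":0,"x":0,"y":0,"z":0,"hand":-0.4},{"ax":0,"ay":0,"az":0,"x":0,"y":0,"z":0,"hand":-0.4}]'
python3 snap.py e2.pkl
python3 - <<'E'
from h import *
import pickle
from scipy.optimize import brentq
for n,(u,v) in (("b1.pkl",(260,187)),("e1.pkl",(277,193)),("e2.pkl",None)):
    c=pickle.load(open(n,"rb")) if 1 else 0
    if n=="e2.pkl": u,v=proj(c,W([.6457,-.1096],-.15,[(.038,0,.092)]))[0].astype(int)
    g=cv2.cvtColor(c["img"],cv2.COLOR_RGB2GRAY)
    for th in(40,48,56):
        w=g[v-25:v+25,u-25:u+25]; m=cv2.morphologyEx((w<th).astype(np.uint8),cv2.MORPH_OPEN,np.ones((5,5),np.uint8))
        k,l,st,ce=cv2.connectedComponentsWithStats(m);i=1+np.argmax(st[1:,4]);p=st[i][:2]+(st[i][2:4]-1)/2+[u-25,v-25]
        f=lambda a:proj(c,W([.6457,-.1096],-.15,[(.001+.08*np.sin(a-.5),0,.022+.08*np.cos(a-.5))]))[0][0]-p[0]
        print(n,th,p,st[i][2:],"angle",round(brentq(f,-.5,1.8),3))
E
```

```text
time: 26.22
eef_pos: [0.6626, -0.1123, 0.0965]
tcp_rot: [-0.705, 0.058, -0.051, 0.705]
contact_force: [-10.7, 1.2, 5.0]
opening: -0.001
time: 26.63
eef_pos: [0.6374, -0.1081, 0.1956]
tcp_rot: [-0.705, 0.057, -0.054, 0.705]
contact_force: [0.6, -0.7, 0.6]
opening: -0.001
time: 27.05
eef_pos: [0.6614, -0.1, 0.2265]
tcp_rot: [-0.705, 0.056, -0.054, 0.705]
contact_force: [0.3, 0.1, -0.9]
opening: 0.691
27.05 [ 0.6614 -0.1     0.2265] toolF [0.24 0.86 0.14] toolT [ 0.002 -0.029 -0.023]
b1.pkl 40 [260. 187.] [ 27  25 512] angle 0.022
b1.pkl 48 [260.  187.5] [ 27  26 577] angle 0.022
b1.pkl 56 [260. 188.] [ 27  27 590] angle 0.022
e1.pkl 40 [272. 189.] [ 15  17 179] angle 0.876
e1.pkl 48 [276.5 192. ] [ 26  25 481] angle 0.934
e1.pkl 56 [276.5 192. ] [ 26  25 537] angle 0.934Traceback (most recent call last):
  File "<stdin>", line 4, in <module>
TypeError: cannot unpack non-iterable NoneType object
```

```bash
python3 -m inch '[{"ax":0,"ay":0,"az":0,"x":-13,"y":-8,"z":35,"hand":-0.4},{"ax":0,"ay":0,"az":0,"x":-13,"y":-8,"z":35,"hand":-0.4},{"ax":0,"ay":0,"az":0,"x":-13,"y":-8,"z":35,"hand":-0.4},{"ax":0,"ay":0,"az":0,"x":-13,"y":-8,"z":35,"hand":-0.4},{"ax":0,"ay":0,"az":0,"x":-13,"y":-8,"z":35,"hand":-0.4}]' >/dev/null
python3 -m inch '[{"ax":0,"ay":0,"az":0,"x":-13,"y":0,"z":35,"hand":-0.4},{"ax":0,"ay":0,"az":0,"x":-13,"y":0,"z":35,"hand":-0.4},{"ax":0,"ay":0,"az":0,"x":-13,"y":0,"z":35,"hand":-0.4},{"ax":0,"ay":0,"az":0,"x":-13,"y":0,"z":35,"hand":-0.4},{"ax":0,"ay":0,"az":0,"x":-13,"y":0,"z":35,"hand":-0.4}]' >/dev/null
python3 -m inch '[{"ax":0,"ay":0,"az":0,"x":-13,"y":0,"z":35,"hand":-0.4},{"ax":0,"ay":0,"az":0,"x":0,"y":0,"z":0,"hand":-0.4},{"ax":0,"ay":0,"az":0,"x":0,"y":0,"z":0,"hand":-0.4}]'
python3 snap.py f1.pkl
python3 - <<'E'
from h import *
import pickle
from scipy.optimize import brentq,least_squares
def blob(c,u,v,th,h=25):
    g=cv2.cvtColor(c["img"],cv2.COLOR_RGB2GRAY);w=g[v-h:v+h,u-h:u+h];m=cv2.morphologyEx((w<th).astype(np.uint8),cv2.MORPH_OPEN,np.ones((5,5),np.uint8))
    k,l,st,ce=cv2.connectedComponentsWithStats(m);i=1+np.argmax(st[1:,4]);return st[i][:2]+(st[i][2:4]-1)/2+[u-h,v-h],st[i][2:]
c=pickle.load(open("e2.pkl","rb"));u,v=proj(c,W([.6457,-.1096],-.15,[(.038,0,.092)]))[0].astype(int)
for th in(48,56):
    p,st=blob(c,u,v,th);f=lambda a:proj(c,W([.6457,-.1096],-.15,[(.001+.08*np.sin(a-.5),0,.022+.08*np.cos(a-.5))]))[0][0]-p[0]
    print("switch",th,p,st,round(brentq(f,-.5,1.8),3))
a=pickle.load(open("s2.pkl","rb"));b=pickle.load(open("f1.pkl","rb"));G=lambda c:cv2.cvtColor(c["img"],cv2.COLOR_RGB2GRAY)
x=[.5612,.2067,1.4333]
K=np.array([(.1,.015,.085),(.1,-.015,.085),(.06,.014,.097),(.06,-.014,.097),(.096,.014,.097),(.096,-.014,.097)])
st=np.array([(.13,.075,.012),(.13,-.075,.012)])
for nm,P in(("magnet",K),("stand",st)):
    pa=proj(a,W(x[:2],x[2],P)).astype(np.float32);pb=proj(b,W(x[:2],x[2],P)).astype(np.float32)
    q,ok,e=cv2.calcOpticalFlowPyrLK(G(a),G(b),pa[:,None],pb[:,None].copy(),winSize=(15,15),maxLevel=0,flags=cv2.OPTFLOW_USE_INITIAL_FLOW)
    print(nm,"moved px vs expected",(q[:,0]-pb).round(1).tolist(),e.ravel().round(1))
kp=proj(b,[[.5484,.1171,.14],[.5484,.1171,.098]]);print("knob expected top/bottom px",kp.round(1).tolist())
mm=kp.mean(0).astype(int);print(blob(b,*mm,45,22))
S=cam("scene");kp=proj(S,[[.5484,.1171,.119],[.492,.062,.119],[.6457+.038,-.115,.092]]);print("scene px knob closed/open/ball",kp.round(0).tolist());g=G(S)
for q in kp.round(0).astype(int): print(g[q[1]-2:q[1]+3,q[0]-2:q[0]+3].mean())
E
```

```text
time: 28.18
eef_pos: [0.5797, 0.3038, 0.2668]
tcp_rot: [0.706, -0.055, 0.053, -0.705]
contact_force: [-1.0, 0.0, 0.4]
opening: 0.697
28.18 [0.5797 0.3038 0.2668] toolF [-0.99 -0.39 -0.13] toolT [ 0.005  0.048 -0.025]
switch 48 [290.5 192. ] [ 26  23 473] 1.014
switch 56 [290.5 192.5] [ 26  26 535] 1.014
magnet moved px vs expected [[0.4000000059604645, -0.0], [0.4000000059604645, -0.0], [0.20000000298023224, -0.10000000149011612], [0.20000000298023224, 0.0], [0.6000000238418579, -0.0], [0.4000000059604645, -0.10000000149011612]] [2.4 4.1 3.6 2.7 3.6 4.9]
stand moved px vs expected [[0.20000000298023224, -0.0], [0.0, 0.10000000149011612]] [1.5 1.2]
knob expected top/bottom px [[259.8, 345.2], [260.0, 318.6]]
(array([258.5, 334. ]), array([ 44,  37, 702], dtype=int32))
scene px knob closed/open/ball [[311.0, 138.0], [288.0, 137.0], [293.0, 205.0]]
23.8
115.4
18.36
```

All checks agree, so I'm handing in.

```bash
python3 -c "
from plant import *
print(sign_off())"
```

```text
the job is handed in; nothing more can be done
None
```

The job is done as asked and handed in at about 28 s, with the arm clear of everything.

- **Magnet:** My first grip, 47 mm from the middle towards the hood, already hung level in the small lift, so no regrip was needed. There was almost no pitch torque at 7.8 N load, and I estimate under 1° of swivel against the picture on the table. I then raised it, carried it and set it down on the rests with the hood away from the clamp, and let go.
- **Clamp:** I swung it to about 1.59 rad, over the plain end. Afterwards the magnet had not shifted (0.6 px or less), and the scene camera shows dark at the closed knob's place and bright where the open knob was. A separate knob measurement from the wrist camera merged with other dark parts, so I didn't rely on it.
- **Switch:** The first push, gripping the ball, measured only 0.92–0.95 rad, short of the stop. I pushed again with shut fingers until it hit something hard (10.7 N with no more travel). The picture afterwards gave 1.01 rad, which is the stop within my error.

**Failed or disagreed:**
- My first move calls were refused because rows were missing keys; nothing moved.
- One early pitch fit from hand-picked points suggested 4° hood-down. It was a weak fit, and the torque and picture comparison contradicted it.
- I did not measure the bystanders again at the end; the arm touched none of them as far as I could tell.

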